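Turn sealing washers over through the twist chute and latch them in the sorter

ROBOT

A 6-joint arm with a two-finger parallel gripper is mounted at the origin on the work surface. World frame = base frame: x ahead of the robot, y to its left, z up, the work surface at z = 0. Lengths are in m, angles in rad, forces in N, time in s.
With the tool pointing down it reaches from about 0.15 to 0.775 m from the base axis. Payload 6.1 kg.
Tool frame: the origin (TCP) lies at the very end of the fingers, on their centre line; the grasp point (between the pads) lies 19 mm behind it; z points along the fingers, y is the line along which they close (so a half turn about z gives the same grasp; the last joint's range is limited). The gripper opens to 85 mm and grips with 20 to 120 N. Pads are 22 mm wide; open, the fingers measure 114 mm over their backs; the gripper's body (76 mm by 85 mm) begins 54 mm behind the grasp point. The pads swing forward as they close: fully open they stand 13 mm farther back than shut.
Start: joints at [1.219, 0.126, -0.04, 1.405, 0, 1.571], TCP at [0.181, 0.493, 0.204] pointing down, gripper open.
Joint ranges: [-2.72, 2.72], [-0.95, 1.95], [-1.27, 1.35], [-1.78, 2.02], [-1.46, 1.47], [-3.14, 3.14]. Speed limits (rad/s): [2.39, 2.39, 3.01, 3.14, 3.14, 3.14].

INTERFACE

Orientations are given as a rotation vector (axis times angle).
In Python, from rig import sensors, eyes, manip gives the robot as it stands.
- The arm moves only by the tool carry_out, never from a script. Its argument "plan" is a list of rows, each a list of 3 entries, a list of its own where there are three numbers: the shift along the tool's x, y, z in mm, then the turn, a rotation vector about the tool's x, y, z in rad, then the opening, from 0 (shut) to 1 (fully open). A call has 1 to 8 rows; each row is the pose to reach, as a shift and turn from the pose commanded when the call began, along the tool's axes at that moment; what a row does not reach only later rows make up. A row lasts 1/12 s, in which the tool goes at most 41.7 mm and 7.16 degrees, less where a joint would pass 70% of its speed; a pose out of reach is approached as far as the arm can. A call with a gripper value outside its range is refused whole. The fingers move at their own pace and stop on an object; "squeeze" is the grip in N (left out, the last holds). Time passes only in rows, so rows that repeat a pose let the fingers close. It gives the time, the measured TCP pose, the force, the opening and the grip force at its end, in the units of the state.
- sensors.sense(): the state, without advancing time (a new reading comes with each control period).
- eyes.snapshot(name): name is "scene" or "top"; returns a dict with "frame" (400x640x3 uint8, red, green, blue), "z_map" (400x640 float32, m along the optical axis (not along the pixel's ray), 0 where there is no reading), "mtx" (3x3 intrinsics, pixels), "k1" (the pictures are not rectified: a ray, as slopes to the right and down, at radius r is drawn at 1 + k1 r^2 times it, then the intrinsics apply), "origin" and "orientation" of the camera in the world. Camera axes: x right, y down, z forward; pixel columns grow to the right and rows downward; lengths in m; the calibration is good to about 2 mm. A picture is of the moment at which its call begins.
- manip.close_job(): hands the job in; it is judged then, once.
The state is a dict: "time_s": time; "joints": joint angles; "dq": joint speeds; "effort": joint torques, N m; "eef_pos": TCP position; "orientation": TCP orientation; "contact_force": force on the tool from outside, world axes, zero at the start; "torque": the same for the moment, N m; "width": finger opening in m; "gripper_force": force on a finger pad.
Only numpy, scipy, OpenCV 4.12 (cv2) and the standard library are available. Lean on these libraries where they do the work, as an engineer would, in place of code of your own. Each camera call takes 0.05 s, during which the arm holds its last target. There are 200 camera calls.

TASK

The sealing washers on the cutting mat lie rubber side up: turn every one of them over by dropping it through the twisted wire chute, and in no other way, and lay each washer that comes out flat on the floor of the red sorter's two empty lanes, rubber side down and none on top of another. When all of them are in, shut the sorter's lid fully and turn its black latch so that the arm lies straight across the lid's edge. Leave the other things on the counter where they are; a washer knocked aside on the way still has to end up with the rest.

Things in the scene. Friction and masses are not known exactly. Their poses are not given: they have to be found in the camera images.
- washer_a_mid (a point): Centre of a sealing washer, a disc 36 mm across, 7 mm thick with a 14 mm hole, 28 g, half bright steel, half black rubber. Its z axis points out of the rubber face: up at the start, down when turned over. Three or four are there (None if absent), flat on the 2 mm thick grey cutting mat.
- washer_b_mid (a point): Centre of a sealing washer, a disc 36 mm across, 7 mm thick with a 14 mm hole, 28 g, half bright steel, half black rubber. Its z axis points out of the rubber face: up at the start, down when turned over. Three or four are there (None if absent), flat on the 2 mm thick grey cutting mat.
- washer_c_mid (a point): Centre of a sealing washer, a disc 36 mm across, 7 mm thick with a 14 mm hole, 28 g, half bright steel, half black rubber. Its z axis points out of the rubber face: up at the start, down when turned over. Three or four are there (None if absent), flat on the 2 mm thick grey cutting mat.
- washer_d_mid (a point): Centre of a sealing washer, a disc 36 mm across, 7 mm thick with a 14 mm hole, 28 g, half bright steel, half black rubber. Its z axis points out of the rubber face: up at the start, down when turned over. Three or four are there (None if absent), flat on the 2 mm thick grey cutting mat.
- chute_tray (a point): Centre of the smooth metal floor of the chute's open catch tray, 22 mm above the counter. Axes: x level from the tray to the chute's upper end (away from the robot), y left, z up. Floor: x -54 to +46 mm, y -71 to +71 mm; stop 15 mm high at x = -54, side lips 8 mm high. Washers come out towards -x and come to rest between x = +20 and the stop, |y| under 30.
- chute_mouth (a point): Centre of the cage's lower end, where washers come out into the tray, 36 mm from chute_tray along x, 34 mm above the counter; the wires there reach up to 46 mm above the counter and rise towards +x. Same axes as chute_tray.
- chute_pan (a point): Middle of the sloping infeed pan at the chute's upper end, on its surface, about 0.22 m above the counter; axes as chute_tray. It slopes down 50 degrees towards -x into the cage, is 75 mm long (this point 45 mm from the cage), fences 16 mm high, 104 mm apart at the top and 43 mm at the cage. A washer let go level, its centre 28 to 40 mm over this point, slides through within a second.
- chute_twist (a point): Middle of the steel wire cage between pan and tray, axes as chute_tray. The slot inside it is 41 by 16 mm and makes a half turn on the way down, so a washer leaves it upside down. Cage and stand are fixed, up to 75 mm wide below the pan.
- case_floor (a point): Floor of the red plastic sorter, half-way between its two empty lanes, 4 mm above the counter. Axes of the sorter: x away from the robot, y left, z up. It is fixed, 173 mm (x) by 270 mm (y) by 42 mm high, with 4 mm walls and three lanes along x, each 165 by 84 mm; the left (+y) lane already holds brass nuts.
- case_lane_right (a point): Middle of the floor of the right-hand empty lane (165 mm along x, 84 mm along y, walls 38 mm high above the floor). Axes as case_floor.
- case_lane_middle (a point): Middle of the floor of the other empty lane, the sorter's middle one; same size and axes.
- case_lid (a joint): Hinge of the sorter's clear, red-framed lid (173 by 270 mm, 6 mm thick, 0.12 kg), along the far (+x) rim. 0 is shut flat on the rim; at about 1.9 it stands open, leaning back away from the robot. The hinge is stiff (0.16 N m): the lid stays at any angle.
- case_hinge (a point): Middle of the lid's hinge axis on the far rim, 43 mm above the counter; turns with the lid: x points from the lid's free edge to the hinge, y along the axis, z out of the lid's outer face.
- case_lid_edge (a point): Middle of the lid's free edge, on its outer face, 173 mm from the hinge; axes as case_hinge.
- case_latch (a joint): Turn latch on the sorter's front, about a vertical axis. At 0 its arm points along the sorter's +y, beside the lid; the value grows clockwise seen from above; at 1.57 the arm points away from the robot, across the lid's front edge. Stops at -0.35 and 1.6. It stays where it is left; turning takes 0.06 N m.
- case_latch_grip (a point): Centre of the latch's black thumb fin, on the turning axis, 69 mm above the counter, in front of the sorter; turns with the latch. The fin is 10 mm thick (x), 34 mm long along the arm (y), from 57 to 79 mm above the counter, on an arm 14 mm wide that reaches 44 mm from the axis along +y, 51 to 57 mm above the counter.
- saucer: White saucer, 140 mm across, 20 mm high; a bystander, origin under its centre.
- bottle: Small amber glass bottle with a black screw top, 48 mm across, 105 mm high; a bystander, origin under its centre.
- jar: Glass jar with a brass lid, 72 mm across, 95 mm high; a bystander, origin under its centre.
- mug: Blue mug, 82 mm across, 92 mm high; a bystander, origin under its centre.
- screwdriver: Orange screwdriver lying on the counter, 190 mm long; a bystander.
- tape: Yellow roll of tape, 90 mm across, 24 mm high; a bystander, origin under its centre.
- drill: Aluminium hand drill lying on its side, about 210 by 180 mm, 52 mm high; a bystander.

How it is judged:
On the way, in this order (a step that is already met when the one before it is completed fails the run):
1. a washer goes down through the twisted cage of the chute (distance between any of washer_a_mid, washer_b_mid, washer_c_mid, washer_d_mid and chute_twist below 0.06 m).
2. every washer lies flat, rubber down, on the floor of the sorter's empty lanes (x of washer_a_mid in the frame of case_floor between -0.07 and 0.07 m and y of washer_a_mid in the frame of case_floor between -0.075 and 0.075 m and z of each of washer_a_mid, washer_b_mid, washer_c_mid, washer_d_mid in the frame of case_floor below 0.0065 m and angle between each of washer_a_mid, washer_b_mid, washer_c_mid, washer_d_mid's own z axis and vertical above 2.95 rad and x of washer_b_mid in the frame of case_floor between -0.07 and 0.07 m and y of washer_b_mid in the frame of case_floor between -0.075 and 0.075 m and x of washer_c_mid in the frame of case_floor between -0.07 and 0.07 m and y of washer_c_mid in the frame of case_floor between -0.075 and 0.075 m and x of washer_d_mid in the frame of case_floor between -0.07 and 0.07 m and y of washer_d_mid in the frame of case_floor between -0.075 and 0.075 m), for 0.3 s.
3. the sorter's lid is shut (value of joint case_lid below 0.05 rad), for 0.2 s.
4. the latch is turned across the lid (value of joint case_latch above 1.35 rad), for 0.2 s.
At the end, for the whole second after the job is handed in: Every washer present lies in the two empty lanes of the sorter, rubber side down (within 11 degrees of flat) and directly on the floor; the lid is shut (below 0.05 rad) and the latch is turned beyond 1.35 rad, its arm across the lid (all of step 2 and value of joint case_lid below 0.05 rad and value of joint case_latch above 1.35 rad); the robot touches nothing.
It fails at once if one of the bystanders (saucer, bottle, jar, mug, screwdriver, tape, drill) is moved by more than 4 cm (distance of any of saucer, bottle, jar, mug, screwdriver, tape, drill from where it was at the start of the episode above 0.04 m).
It fails at once if a washer is stood on edge or turned over by other means, away from the chute ((angle between washer_a_mid's own z axis and vertical between 1.15 and 2 rad and horizontal distance between washer_a_mid and chute_twist above 0.24 m) or (angle between washer_b_mid's own z axis and vertical between 1.15 and 2 rad and horizontal distance between washer_b_mid and chute_twist above 0.24 m) or (angle between washer_c_mid's own z axis and vertical between 1.15 and 2 rad and horizontal distance between washer_c_mid and chute_twist above 0.24 m) or (angle between washer_d_mid's own z axis and vertical between 1.15 and 2 rad and horizontal distance between washer_d_mid and chute_twist above 0.24 m)).
Of washer_a, washer_b, washer_c, washer_d only 3 to 4 are there at a start; the rules pass over those that are not, and their reading is None.
At some moment in a run one of washer_a, washer_b, washer_c, washer_d may be knocked a few centimetres aside while the robot is not near it.
It also fails if it takes over 208 s, if anything falls off the work surface, if the arm or the gripper's body presses on something with over 40 N, if the wrist force passes 120 N, or if a joint passes its speed limit or range.

## Working session

There is one attempt and no reset: what is moved stays moved. The work goes in short steps, Python scripts to look and compute and a tool call to move; the robot and the scene stay as the last step left them, time stands still between calls to the robot, and variables do not carry over. Pictures are saved under pics/ and viewed, at most 17 in all, crops included, and the job is handed in when it is done.

Besides the shell and the picture viewer there is one more tool, called after "Call:" by a JSON object that holds its "op" and its "data". carry_out: Moves the arm, as the interface text tells. Its arguments: {"type":"object","properties":{"plan":{"type":"array","items":{"type":"array"}},"squeeze":{"type":"number"}},"required":["plan"]}

```bash
mkdir -p pics
cat > h.py <<'E'
import numpy as np, cv2
from scipy.spatial.transform import Rotation as R
from rig import sensors, eyes, manip
def rot(o):
    o=np.array(o,float)
    return o if o.shape==(3,3) else (R.from_rotvec(o).as_matrix() if o.size==3 else R.from_quat(o).as_matrix())
def snap(n,save=None):
    s=eyes.snapshot(n)
    if save: cv2.imwrite('pics/'+save,s['frame'][:,:,::-1])
    return s
def cloud(s):
    K=np.array(s['mtx']);h,w=s['z_map'].shape
    v,u=np.mgrid[:h,:w].astype(float)
    a=(u-K[0,2])/K[0,0];b=(v-K[1,2])/K[1,1]
    x,y=a.copy(),b.copy()
    for _ in range(8):
        f=1+s['k1']*(x*x+y*y);x,y=a/f,b/f
    z=s['z_map'];P=np.stack([x*z,y*z,z],-1)
    W=P@rot(s['orientation']).T+np.array(s['origin']);W[z==0]=np.nan
    return W
E
python3 - <<'E'
from h import *
for n in('scene','top'):
    s=snap(n,n+'0.png');np.savez(n+'0.npz',**s);print(n,s['origin'],s['orientation'],s['mtx'],s['k1'])
print(sensors.sense())
E
```

```text
scene [1.1963855  0.60570149 1.3686624 ] [-1.11026607 -2.54892519  0.8300947 ] [[473.50611059   0.         315.76588561]
 [  0.         473.50611059 198.21197112]
 [  0.           0.           1.        ]] -0.13505434247647854
top [ 0.41058061 -0.00399921  1.70933113] [-2.15545438  2.20479785 -0.06827485] [[469.29234039   0.         323.72379767]
 [  0.         469.29234039 196.27585945]
 [  0.           0.           1.        ]] -0.06171146858249576
{'time_s': 0.1, 'joints': array([ 1.21902366e+00,  1.26357404e-01, -4.05215714e-02,  1.40540847e+00,
        1.44777632e-05,  1.57081267e+00]), 'dq': array([-9.68015030e-04, -2.29706184e-03,  3.47513515e-03, -1.63088732e-03,
        1.24309287e-03,  9.51531468e-05]), 'effort': array([ 1.65170837e-03, -4.36902094e+01,  3.53606200e+01,  1.36210982e-02,
        1.39127724e-04, -6.28193561e-06]), 'eef_pos': array([0.18074758, 0.49246188, 0.20367992]), 'orientation': array([-5.49695597e-01, -3.09284740e+00,  2.30192504e-03]), 'contact_force': array([ 0.34965419, -0.58621718,  0.84533099]), 'torque': array([0.04905192, 0.00965074, 0.05514832]), 'gripper_force': 0.0, 'width': 0.0854345574317727}
```

View pics/top0.png

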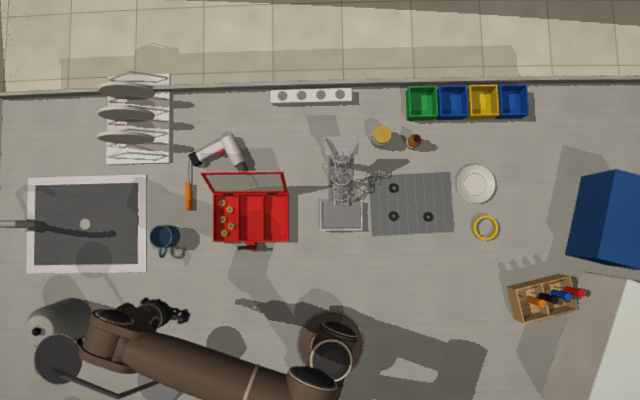

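View pics/scene0.png

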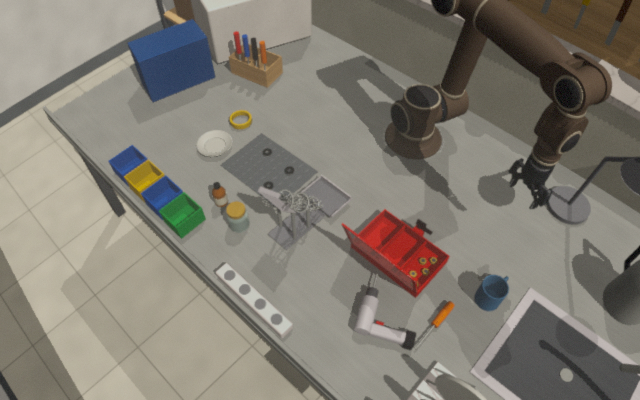

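The top view shows three washers at about (394,188), (393,216) and (428,216). The chute tray is at (341,215), with the pan at about (341,150). The red sorter spans (214–289, 190–243) with its lid open, and the latch is near (249,246). Next I measure these.

```bash
cat > m.py <<'E'
from h import *
d=dict(np.load('top0.npz'));W=cloud(d);f=d['frame'].astype(int)
# mat washers
def region(u0,u1,v0,v1,W=W): return W[v0:v1,u0:u1]
g=f.sum(2)
for (u,v) in((394,188),(393,216),(428,216)):
    m=np.zeros(g.shape,bool);m[v-9:v+10,u-9:u+10]=True
    dk=m&(g<200); 
    vv,uu=np.nonzero(dk);print('washer',uu.mean(),vv.mean(),dk.sum(),np.nanmean(W[dk],0), 'bbox mid',(uu.min()+uu.max())/2,(vv.min()+vv.max())/2)
def show(name,u0,u1,v0,v1,k=2):
    print(name)
    for v in range(v0,v1,k): print(v,' '.join('%d,%d,%d'%tuple(np.nan_to_num(W[v,u]*1000)) for u in range(u0,u1,k*3)))
show('tray',316,368,196,236,4)
show('pan',322,362,132,166,3)
# red sorter top rim
hsv=cv2.cvtColor(d['frame'],cv2.COLOR_RGB2HSV)
red=((hsv[...,0]<8)|(hsv[...,0]>172))&(hsv[...,1]>150)
rim=red&(W[...,2]>0.034)&(W[...,2]<0.052);P=W[rim]
print('rim',len(P),np.percentile(P,[1,5,50,95,99],axis=0))
q=cv2.minAreaRect(P[:,:2].astype(np.float32)*1000);print(q)
la=(g<120)&(W[...,2]>0.045);la[:236]=False;la[260:]=False;la[:,:230]=False;la[:,275:]=False
print('latch',la.sum(),W[la].mean(0));print(np.c_[np.argwhere(la),np.round(W[la]*1000)].astype(int)[:60])
for n in('top','scene'):
    im=cv2.imread(f'pics/{n}0.png')
a=cv2.resize(cv2.imread('pics/top0.png')[125:260,180:460],None,fx=2.8,fy=2.8,interpolation=2)
cv2.imwrite('pics/crop0.png',a)
E
python3 m.py
```

```text
washer 393.25 187.44117647058823 68 [ 0.56003513 -0.24335389  0.00675031] bbox mid 393.5 187.5
washer 393.2 215.64615384615385 65 [ 0.45727371 -0.23986682  0.00624581] bbox mid 393.5 215.5
washer 427.8181818181818 216.22727272727272 66 [ 0.45218652 -0.36557868  0.00683769] bbox mid 427.5 216.0
tray
196 535,38,-4 533,-5,8 533,-48,4 532,-92,5 531,-136,-5
200 520,39,0 519,-4,3 514,-46,68 517,-91,6 516,-136,0
204 506,39,0 504,-4,22 503,-47,23 502,-90,21 502,-135,-3
208 491,39,-3 489,-4,19 488,-47,20 487,-90,21 487,-135,0
212 477,40,-1 475,-3,15 474,-46,17 473,-89,23 473,-134,-1
216 462,40,1 460,-3,24 460,-46,20 458,-89,22 458,-135,-8
220 448,40,-4 446,-3,19 445,-46,22 444,-89,21 444,-133,2
224 433,41,-2 432,-2,25 431,-45,25 430,-89,15 429,-133,3
228 418,41,-2 417,-2,15 416,-45,20 415,-88,27 415,-132,4
232 404,41,-12 403,-2,-1 402,-45,-2 401,-89,0 400,-132,2
pan
132 772,11,-3 771,-21,-1 771,-54,-4 769,-87,1 769,-121,-4
135 760,11,0 761,-21,-7 758,-54,2 757,-87,5 757,-120,2
138 749,12,2 701,-18,236 700,-47,240 701,-76,232 697,-103,250
141 738,12,-2 693,-18,227 692,-47,233 693,-76,223 692,-
[... 1062 characters left out ...]
 261  68]
 [247 239 357 314  47]
 [247 240 358 309  55]
 [247 241 358 306  55]
 [247 242 357 302  53]
 [247 243 358 293  86]
 [247 244 358 291  76]
 [247 245 358 288  71]
 [247 246 358 285  73]
 [247 247 358 280  78]
 [247 248 358 277  75]
 [247 249 358 273  79]
 [247 250 358 270  79]
 [247 251 357 267  73]
 [247 252 357 263  74]
 [247 253 357 261  68]
 [248 238 354 316  56]
 [248 239 354 312  59]
 [248 240 354 308  61]
 [248 241 354 307  48]
 [248 243 355 295  75]
 [248 244 355 291  78]
 [248 245 354 288  73]
 [248 246 354 285  72]
 [248 247 354 281  72]
 [248 248 355 276  84]
 [248 249 354 273  77]
 [248 250 354 271  73]
 [248 251 354 267  74]
 [248 253 354 260  72]
 [248 254 353 261  48]]
```

View pics/crop0.png

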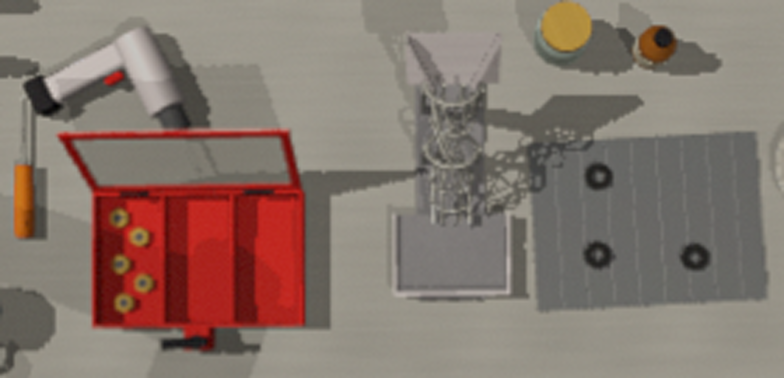

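The enlarged crop shows the same layout. There are three washers on the mat, the tray and pan share one axis at y≈-0.051, and the latch arm points +y beside the lid. I'll move towards washer B first.

Call:
{"op": "carry_out", "data": {"plan": [[[-27,-30,0],[0,0,-0.12],0.56],[[-55,-60,0],[0,0,-0.24],0.56],[[-82,-90,0],[0,0,-0.352],0.56],[[-110,-119,0],[0,0,-0.352],0.56],[[-137,-149,0],[0,0,-0.352],0.56],[[-165,-178,0],[0,0,-0.352],0.56],[[-192,-208,0],[0,0,-0.352],0.56],[[-220,-238,0],[0,0,-0.352],0.56]], "squeeze": 30}}

```text
time_s: 0.77
eef_pos: [0.3053, 0.1918, 0.2042]
orientation: [-0.002, 3.142, -0.0]
contact_force: [1.6, 0.8, 0.5]
width: 0.0478
gripper_force: 0.0
```

Call:
{"op": "carry_out", "data": {"plan": [[[-9,-27,0],[0,0,0],0.56],[[-19,-54,5],[0,0,0],0.56],[[-28,-81,10],[0,0,0],0.56],[[-38,-108,20],[0,0,0],0.56],[[-47,-135,30],[0,0,0],0.56],[[-57,-162,40],[0,0,0],0.56],[[-66,-190,50],[0,0,0],0.56],[[-76,-217,60],[0,0,0],0.56]]}}

```text
time_s: 1.43
eef_pos: [0.3812, -0.0249, 0.1437]
orientation: [-0.0, -3.141, -0.0]
contact_force: [0.0, 0.6, 0.1]
width: 0.0478
gripper_force: 0.0
```

Call:
{"op": "carry_out", "data": {"plan": [[[-9,-31,5],[0,0,0],0.56],[[-19,-62,10],[0,0,0],0.56],[[-28,-93,20],[0,0,0],0.56],[[-38,-124,30],[0,0,0],0.56],[[-47,-155,40],[0,0,0],0.56],[[-57,-186,50],[0,0,0],0.56],[[-76,-217,60],[0,0,0],0.56],[[-76,-217,80],[0,0,0],0.56]]}}

```text
time_s: 2.1
eef_pos: [0.4611, -0.2458, 0.0648]
orientation: [0.005, 3.137, -0.005]
contact_force: [-0.4, -0.2, 0.6]
width: 0.0479
gripper_force: 0.0
```

```bash
python3 -c "
from h import *
s=sensors.sense();print(s['eef_pos'],rot(s['orientation']).round(3),s['joints'].round(2),s['width'],s['contact_force'],s['time_s'])"
```

```text
[ 0.46109992 -0.24581586  0.06478323] [[-1.     0.003  0.004]
 [ 0.003  1.    -0.003]
 [-0.004 -0.003 -1.   ]] [-0.49  0.15 -0.32  1.1  -0.   -0.49] 0.047855677692842415 [-0.42431691 -0.22885837  0.62381517] 2.1
```

Call:
{"op": "carry_out", "data": {"plan": [[[0,0,15],[0,0,0],0.56],[[0,0,30],[0,0,0],0.56],[[0,0,42],[0,0,0],0.56],[[0,0,50],[0,0,0],0.56],[[0,0,54],[0,0,0],0.56],[[0,0,57],[0,0,0],0.56],[[0,0,58],[0,0,0],0.56],[[0,0,58],[0,0,0],0.56]]}}

```text
time_s: 2.77
eef_pos: [0.4578, -0.2405, 0.0068]
orientation: [-0.001, 3.141, -0.0]
contact_force: [-0.5, -0.4, 0.1]
width: 0.0478
gripper_force: 0.0
```

Run:
```python
from h import *
a=[]
for n,r in(('scene',(225,330,130,200)),('top',(370,440,180,235))):
    s=snap(n);np.savez('s1.npz' if n=='scene' else 't1.npz',**s)
    c=s['frame'][r[2]:r[3],r[0]:r[1]]; c=cv2.resize(c,None,fx=390/c.shape[1],fy=390/c.shape[1],interpolation=2)
    a.append(cv2.copyMakeBorder(c,0,330-c.shape[0],0,0,0))
cv2.imwrite('pics/g1.png',np.hstack(a)[:,:,::-1])
```

```text
(no output)
```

View pics/g1.png

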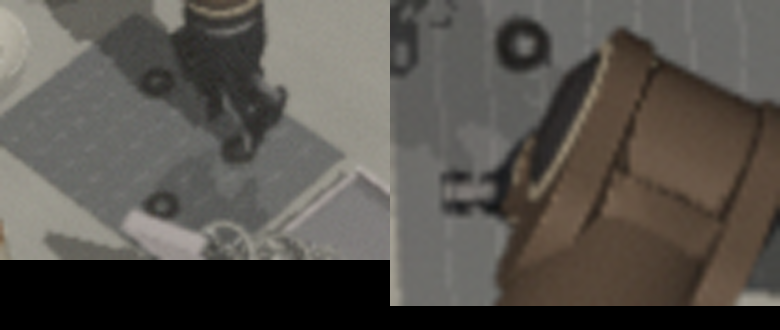

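The scene view shows the fingers straddling washer B, at about (237,150) in the left crop. The top view is blocked by the arm. I lower gently to feel the mat.

Call:
{"op": "carry_out", "data": {"plan": [[[0,0,1],[0,0,0],0.56],[[0,0,2],[0,0,0],0.56],[[0,0,3],[0,0,0],0.56],[[0,0,3],[0,0,0],0.56]]}}

```text
time_s: 3.2
eef_pos: [0.4574, -0.2403, 0.0033]
orientation: [0.0, -3.141, -0.0]
contact_force: [-0.1, -0.3, -0.0]
width: 0.0479
gripper_force: 0.0
```

Call:
{"op": "carry_out", "data": {"plan": [[[0,0,1],[0,0,0],0.56],[[0,0,2],[0,0,0],0.56],[[0,0,2],[0,0,0],0.56]]}}

```text
time_s: 3.45
eef_pos: [0.4574, -0.2403, 0.0012]
orientation: [0.0, -3.141, -0.0]
contact_force: [-0.3, 0.4, 0.2]
width: 0.048
gripper_force: 0.0
```

Call:
{"op": "carry_out", "data": {"plan": [[[0,0,1],[0,0,0],0.56],[[0,0,2],[0,0,0],0.56],[[0,0,2],[0,0,0],0.56]]}}

```text
time_s: 3.7
eef_pos: [0.4574, -0.2403, -0.0009]
orientation: [0.0, -3.141, -0.0]
contact_force: [0.0, 0.3, 1.0]
width: 0.0476
gripper_force: 0.0
```

Call:
{"op": "carry_out", "data": {"plan": [[[0,0,-1],[0,0,0],0.5],[[0,0,-1],[0,0,0],0.35],[[0,0,-1],[0,0,0],0.3],[[0,0,-1],[0,0,0],0.3],[[0,0,-1],[0,0,0],0.3],[[0,0,-1],[0,0,0],0.3]]}}

```text
time_s: 4.2
eef_pos: [0.4575, -0.2404, 0.0004]
orientation: [-0.0, 3.142, -0.0]
contact_force: [-0.3, 0.4, 0.6]
width: 0.0258
gripper_force: 0.0
```

Run:
```python
from h import *
s=snap('scene');r=(225,330,130,200);np.savez('s2.npz',**s)
c=s['frame'][r[2]:r[3],r[0]:r[1]];cv2.imwrite('pics/g2.png',cv2.resize(c,None,fx=7,fy=7,interpolation=2)[:,:,::-1])
def proj(s,p):
    q=rot(s['orientation']).T@(np.array(p)-s['origin']);x=q[:2]/q[2];x=x*(1+s['k1']*(x@x));K=np.array(s['mtx']);return x*K[0,0]+K[:2,2]
for p in((.5600,-.2434,.009),(.4573,-.24,.009),(.452,-.3656,.009),(.4575,-.2404,.0004)): print((proj(s,p)-[225,130])*7)
```

```text
[294.6129793  384.69510246]
[439.41521226 275.31987095]
[284.56252354 149.73370742]
[439.49455924 285.3933244 ]
```

View pics/g2.png

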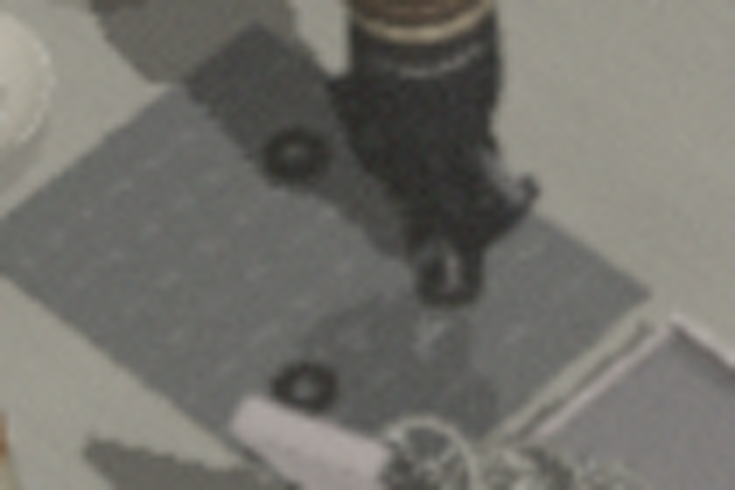

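The scene view shows the washer still in place at (450,283), with the fingertips above it. The tips must sit further back than I assumed, so I reopen and lower further while watching the force.

Call:
{"op": "carry_out", "data": {"plan": [[[0,0,-2],[0,0,0],0.56],[[0,0,-2],[0,0,0],0.56],[[0,0,-2],[0,0,0],0.56],[[0,0,1],[0,0,0],0.56],[[0,0,3],[0,0,0],0.56],[[0,0,3],[0,0,0],0.56]]}}

```text
time_s: 4.75
eef_pos: [0.4571, -0.2402, -0.0033]
orientation: [0.0, -3.141, -0.001]
contact_force: [-0.0, 0.3, 0.3]
width: 0.048
gripper_force: 0.0
```

Call:
{"op": "carry_out", "data": {"plan": [[[0,0,1],[0,0,0],0.56],[[0,0,2],[0,0,0],0.56],[[0,0,2],[0,0,0],0.56]]}}

```text
time_s: 5.0
eef_pos: [0.4574, -0.2403, -0.0048]
orientation: [0.0, -3.141, -0.0]
contact_force: [-0.7, 0.1, 0.5]
width: 0.0478
gripper_force: 0.0
```

Call:
{"op": "carry_out", "data": {"plan": [[[0,0,1],[0,0,0],0.56],[[0,0,2],[0,0,0],0.56],[[0,0,2],[0,0,0],0.56]]}}

```text
time_s: 5.25
eef_pos: [0.4574, -0.2403, -0.0068]
orientation: [0.0, -3.141, -0.0]
contact_force: [0.3, 0.1, 0.6]
width: 0.0478
gripper_force: 0.0
```

Call:
{"op": "carry_out", "data": {"plan": [[[0,0,1],[0,0,0],0.56],[[0,0,2],[0,0,0],0.56],[[0,0,2],[0,0,0],0.56]]}}

```text
time_s: 5.5
eef_pos: [0.4574, -0.2403, -0.0088]
orientation: [0.0, -3.141, -0.0]
contact_force: [-0.3, 0.3, -0.4]
width: 0.0476
gripper_force: 0.0
```

Call:
{"op": "carry_out", "data": {"plan": [[[0,0,1],[0,0,0],0.56],[[0,0,2],[0,0,0],0.56],[[0,0,2],[0,0,0],0.56]]}}

```text
time_s: 5.75
eef_pos: [0.4574, -0.2403, -0.0108]
orientation: [0.0, -3.141, -0.0]
contact_force: [0.1, -0.0, -0.4]
width: 0.0478
gripper_force: 0.0
```

Call:
{"op": "carry_out", "data": {"plan": [[[0,0,-1],[0,0,0],0.46],[[0,0,-1],[0,0,0],0.4],[[0,0,-1],[0,0,0],0.36],[[0,0,-1],[0,0,0],0.36],[[0,0,-1],[0,0,0],0.36]]}}

```text
time_s: 6.17
eef_pos: [0.4576, -0.2404, -0.0095]
orientation: [-0.0, 3.141, -0.0]
contact_force: [-0.2, -0.4, 0.0]
width: 0.0309
gripper_force: 0.0
```

Run:
```python
from h import *
s=dict(np.load('t1.npz'));W=cloud(s)
for v in range(206,222,2): print(v,' '.join('%d:%d,%d,%d'%(s['frame'][v,u].sum(),*np.nan_to_num(W[v,u]*1000)) for u in range(374,402,2)))
c=np.hstack([s['frame'][195:235,365:415],snap('top')['frame'][195:235,365:415]])
cv2.imwrite('pics/g3.png',cv2.resize(c,None,fx=8,fy=8,interpolation=0)[:,:,::-1])
```

```text
206 297:493,-171,7 323:493,-178,4 282:493,-186,2 288:493,-193,0 277:493,-200,2 322:493,-208,-3 322:493,-215,0 352:493,-223,-1 328:492,-229,8 179:484,-212,180 238:480,-209,251 123:0,0,0 129:468,-184,502 227:467,-188,510
208 323:486,-171,2 328:487,-179,-7 302:486,-186,0 286:486,-193,0 280:486,-200,4 290:485,-206,10 323:485,-214,6 353:485,-222,3 256:485,-230,-5 161:476,-208,211 204:472,-204,282 106:463,-180,492 135:463,-184,501 363:462,-187,513
210 321:479,-171,0 325:479,-178,0 328:479,-186,-3 261:479,-193,2 238:479,-200,-3 264:478,-207,2 307:478,-215,0 260:478,-222,-2 95:470,-205,184 239:468,-204,240 188:465,-198,324 113:458,-180,491 259:458,-184,499 205:457,-186,520
212 327:472,-170,2 325:472,-178,2 319:471,-185,5 224:467,-178,133 166:466,-184,135 238:468,-197,88 215:468,-204,86 163:466,-203,143 94:464,-204,190 275:462,-204,235 181:458,-197,332 171:453,-181,484 299:452,-183,503 202:451,-183,537
214 327:465,-171,-6 324:465,-178,-4 324:464,-185,-1 352:460,-177,136 340:460,-184,138 356:459,-190,141 342:459,-197,139 250:459,-203,142 104:457,-204,190 171:452,-188,349 202:451,-191,371 323:448,-179,493 164:447,-181,518 244:446,-182,541
216 323:457,-170,2 325:457,-177,6 324:457,-184,3 192:453,-177,139 134:453,-183,140 178:453,-191,130 135:454,-203,85 110:452,-203,144 145:447,-185,330 160:446,-187,360 152:444,-180,453 164:442,-178,499 186:441,-178,536 266:441,-183,537
218 327:450,-170,-2 325:450,-178,-5 325:450,-185,-2 261:447,-178,127 205:447,-189,92 252:447,-197,81 283:449,-214,0 189:447,-210,83 122:441,-184,336 177:440,-186,363 151:438,-176,480 152:437,-176,517 267:436,-177,539 271:436,-182,541
220 323:443,-170,1 326:443,-177,-2 327:442,-185,-1 352:442,-191,8 325:442,-199,0 324:442,-207,-3 328:442,-213,2 329:442,-221,-2 306:441,-226,12 177:433,-174,454 150:432,-173,497 202:431,-172,537 263:431,-177,539 263:431,-182,537
```

View pics/g3.png

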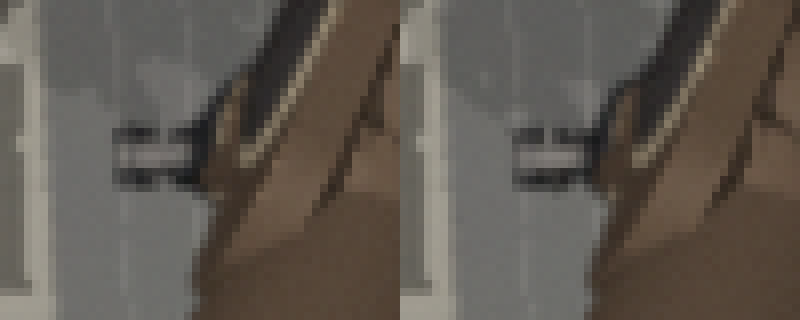

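The picture shows the gripper linkage at about (385,214) on both sides, level with the target, so there is no lateral miss. I check fingertip height from the scene depth.

Run:
```python
from h import *
s=snap('scene');W=cloud(s);f=s['frame'].sum(2)
np.savez('s3.npz',**s)
print('now')
for v in range(158,178): print(v,' '.join('%3d:%d,%d,%d'%(f[v,u],*np.nan_to_num(W[v,u]*1000)) for u in range(280,302,2)))
print(sensors.sense()['eef_pos'],sensors.sense()['width'])
```

```text
now
158 157:470,-261,67 140:465,-257,66 126:456,-256,60 140:473,-225,98 148:469,-219,100 148:466,-212,102 155:455,-213,92 161:461,-196,111 236:464,-183,124 309:457,-181,119 225:452,-176,119
159 176:471,-262,62 153:467,-255,64 151:454,-259,50 140:474,-224,94 153:470,-218,95 160:461,-218,88 149:457,-212,89 171:462,-196,107 178:461,-187,112 298:462,-176,122 253:453,-175,115
160 185:441,-298,2 171:468,-254,59 152:460,-253,54 139:472,-227,85 163:470,-219,90 161:464,-214,88 149:457,-212,83 175:466,-191,108 174:466,-182,115 229:463,-175,118 240:456,-172,115
161 209:444,-294,2 184:467,-256,52 136:458,-255,44 128:472,-228,78 166:474,-215,91 166:465,-214,84 159:452,-218,69 179:470,-188,108 165:468,-180,114 186:467,-171,119 218:451,-178,100
162 210:447,-291,1 176:468,-255,48 131:459,-255,40 140:451,-253,35 167:476,-214,88 171:464,-216,76 145:455,-216,68 152:469,-189,102 152:473,-175,116 162:464,-174,109 254:398,-234,4
163 224:455,-283,8 173:467,-257,39 147:460,-254,37 156:447,-257,22 174:470,-220,72 150:465,-215,71 156:460,-210,72 129:471,-188,99 137:469,-179,105 152:458,-181,93 296:399,-232,1

[... 1788 characters left out ...]
-234,8 271:471,-236,-3 265:469,-226,3 272:465,-220,5 278:459,-216,2 306:455,-209,5 313:447,-207,0 325:444,-199,3 312:434,-199,-5
175 273:494,-243,6 269:487,-240,2 302:479,-238,-2 290:482,-223,11 297:472,-224,2 265:469,-215,7 271:461,-213,1 301:459,-205,5 322:452,-202,2 316:447,-196,3 317:444,-189,6
176 271:493,-245,-2 271:491,-236,3 296:484,-232,0 321:481,-225,4 320:474,-221,1 262:468,-218,-1 267:462,-213,-3 309:459,-205,1 315:452,-202,-2 324:453,-190,7 338:445,-188,2
177 266:497,-241,0 261:493,-234,1 300:488,-229,0 344:483,-224,0 297:478,-218,1 264:474,-212,2 267:467,-208,0 302:464,-200,4 309:456,-198,-2 343:452,-192,0 331:449,-184,3
[ 0.45749666 -0.24034967 -0.00961643] 0.03074713875819263
```

Call:
{"op": "carry_out", "data": {"plan": [[[0,0,0],[0,0,0],0.56],[[0,0,0],[0,0,0],0.56],[[0,0,0],[0,0,0],0.56],[[0,0,2],[0,0,0],0.56],[[0,0,3],[0,0,0],0.56],[[0,0,3],[0,0,0],0.56]]}}

```text
time_s: 6.77
eef_pos: [0.4573, -0.2402, -0.013]
orientation: [0.0, -3.141, -0.0]
contact_force: [0.8, 0.2, -0.7]
width: 0.048
gripper_force: 0.0
```

Call:
{"op": "carry_out", "data": {"plan": [[[0,0,1],[0,0,0],0.56],[[0,0,2],[0,0,0],0.56],[[0,0,2],[0,0,0],0.56]]}}

```text
time_s: 7.02
eef_pos: [0.4574, -0.2403, -0.0149]
orientation: [0.0, -3.141, -0.0]
contact_force: [-0.5, 0.4, 0.6]
width: 0.048
gripper_force: 0.0
```

Call:
{"op": "carry_out", "data": {"plan": [[[0,0,1],[0,0,0],0.56],[[0,0,2],[0,0,0],0.56],[[0,0,2],[0,0,0],0.56]]}}

```text
time_s: 7.27
eef_pos: [0.4574, -0.2403, -0.0168]
orientation: [0.0, -3.141, -0.0]
contact_force: [0.3, -0.2, -0.6]
width: 0.0478
gripper_force: 0.0
```

Call:
{"op": "carry_out", "data": {"plan": [[[0,0,1],[0,0,0],0.56],[[0,0,2],[0,0,0],0.56],[[0,0,2],[0,0,0],0.56]]}}

```text
time_s: 7.52
eef_pos: [0.4574, -0.2403, -0.0188]
orientation: [0.0, -3.141, -0.0]
contact_force: [-0.1, 0.3, -0.3]
width: 0.0478
gripper_force: 0.0
```

Call:
{"op": "carry_out", "data": {"plan": [[[0,0,1],[0,0,0],0.56],[[0,0,2],[0,0,0],0.56],[[0,0,2],[0,0,0],0.56]]}}

```text
time_s: 7.77
eef_pos: [0.4574, -0.2403, -0.0208]
orientation: [0.0, -3.141, -0.0]
contact_force: [-1.0, -0.2, 0.6]
width: 0.0474
gripper_force: 0.0
```

Call:
{"op": "carry_out", "data": {"plan": [[[0,0,0],[0,0,0],0.48],[[0,0,0],[0,0,0],0.42],[[0,0,0],[0,0,0],0.38],[[0,0,0],[0,0,0],0.36],[[0,0,0],[0,0,0],0.36]]}}

```text
time_s: 8.18
eef_pos: [0.4575, -0.2403, -0.0203]
orientation: [-0.0, 3.141, 0.0]
contact_force: [-1.1, 1.0, 4.3]
width: 0.0328
gripper_force: 29.5
```

Call:
{"op": "carry_out", "data": {"plan": [[[0,0,-5],[0,0,0],0.36],[[0,0,-20],[0,0,0],0.36],[[0,0,-40],[0,0,0],0.36],[[0,0,-60],[0,0,0],0.36],[[0,0,-60],[0,0,0],0.36]]}}

```text
time_s: 8.6
eef_pos: [0.4597, -0.2416, 0.0433]
orientation: [-0.0, 3.136, -0.004]
contact_force: [0.5, -0.5, 1.5]
width: 0.0328
gripper_force: 29.8
```

Run:
```python
from h import *
s=snap('scene');r=(225,330,110,190);np.savez('s4.npz',**s)
c=s['frame'][r[2]:r[3],r[0]:r[1]];cv2.imwrite('pics/g4.png',cv2.resize(c,None,fx=7,fy=7,interpolation=2)[:,:,::-1])
```

```text
(no output)
```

View pics/g4.png

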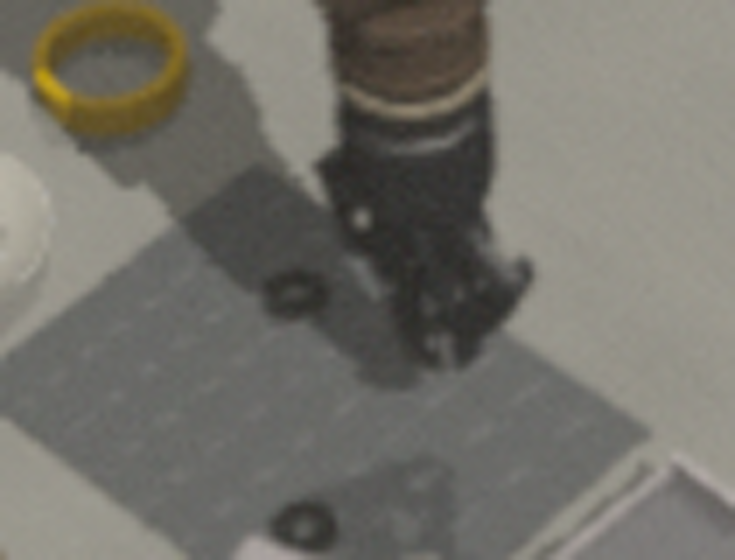

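The washer has left the mat and sits between the fingers at about (440,350). The other two are at (297,293) and (305,525). I measure the washer's height in the fingers.

Run:
```python
from h import *
s=dict(np.load('s4.npz'));W=cloud(s);f=s['frame'].sum(2)
for v in range(150,166): print(v,' '.join('%3d:%d,%d,%d'%(f[v,u],*np.nan_to_num(W[v,u]*1000)) for u in range(280,298,2)))
print(sensors.sense()['eef_pos'])
```

```text
150 189:466,-262,107 135:461,-257,106 133:450,-259,96 147:478,-216,152 166:470,-215,145 176:462,-213,141 161:452,-214,131 198:467,-187,164 201:466,-179,170
151 230:467,-261,103 140:460,-258,99 131:452,-257,94 149:477,-217,145 168:471,-214,141 216:464,-211,138 159:476,-188,166 159:473,-181,168 171:470,-175,171
152 190:470,-259,102 143:462,-257,97 129:452,-258,87 183:476,-220,136 164:471,-215,136 226:384,-301,-1 155:455,-212,125 136:473,-182,163 159:472,-172,170
153 196:471,-257,98 139:462,-257,91 148:452,-258,81 209:404,-303,7 168:473,-213,134 163:460,-217,120 156:474,-191,152 138:471,-184,155 154:470,-175,160
154 198:471,-259,92 143:465,-255,90 134:452,-259,76 214:402,-305,0 151:471,-215,126 148:464,-212,122 154:472,-193,143 156:470,-185,148 149:465,-181,147
155 200:471,-259,86 156:461,-259,78 134:456,-254,77 170:450,-251,75 140:470,-216,119 143:465,-211,118 143:473,-192,140 144:473,-183,147 195:456,-190,127
156 211:470,-260,79 147:465,-256,78 141:459,-251,77 159:455,-245,79 154:473,-214,117 152:465,-213,112 148:471,-195,131 155:471,-185,138 267:385,-267,2
157 210:471,-260,75 161:466
[... 613 characters left out ...]
62:466,-235,68 252:469,-220,82 197:468,-211,88 243:458,-212,79 346:410,-253,5 320:405,-248,5
162 228:448,-291,2 221:446,-281,7 226:476,-234,71 213:472,-229,72 252:474,-216,84 237:472,-207,90 310:417,-258,1 325:413,-251,3 321:402,-251,-5
163 228:453,-285,5 221:446,-282,2 242:440,-277,0 302:471,-230,65 297:471,-219,74 303:426,-259,2 318:420,-255,0 308:414,-250,0 316:408,-245,-1
164 227:453,-285,0 223:448,-280,-1 252:443,-274,0 318:437,-270,-2 313:436,-260,5 319:428,-257,1 317:422,-252,0 319:422,-242,7 318:410,-244,-4
165 257:455,-284,-3 243:451,-277,-1 284:449,-268,4 308:443,-264,1 325:441,-254,8 323:434,-251,4 309:426,-248,0 310:427,-236,10 317:418,-236,2
[ 0.4591148  -0.24126327  0.04149054]
```

Call:
{"op": "carry_out", "data": {"plan": [[[0,0,-35],[0,0,0],0.36],[[0,0,-70],[0,0,0],0.36],[[0,0,-105],[0,0,0],0.36],[[0,0,-140],[0,0,0],0.36],[[0,0,-175],[0,0,0],0.36],[[0,0,-210],[0,0,0],0.36],[[0,0,-235],[0,0,0],0.36],[[0,0,-235],[0,0,0],0.36]]}}

```text
time_s: 9.32
eef_pos: [0.459, -0.2412, 0.279]
orientation: [-0.0, 3.135, -0.005]
contact_force: [-0.3, -0.5, 0.5]
width: 0.0322
gripper_force: 30.0
```

Call:
{"op": "carry_out", "data": {"plan": [[[-20,16,0],[0,0,0],0.36],[[-50,41,0],[0,0,0],0.36],[[-80,66,0],[0,0,0],0.36],[[-110,91,0],[0,0,0],0.36],[[-140,116,0],[0,0,0],0.36],[[-170,141,0],[0,0,0],0.36],[[-200,166,0],[0,0,0],0.36],[[-220,181,0],[0,0,0],0.36]]}}

```text
time_s: 9.98
eef_pos: [0.6795, -0.0565, 0.2713]
orientation: [0.003, -3.139, -0.001]
contact_force: [-0.0, -0.4, -0.9]
width: 0.0323
gripper_force: 30.0
```

Call:
{"op": "carry_out", "data": {"plan": [[[-11,9,0],[0,0,0],0.36],[[-11,9,0],[0,0,0],0.36],[[-11,9,0],[0,0,0],0.36],[[-11,9,0],[0,0,0],0.36]]}}

```text
time_s: 10.32
eef_pos: [0.6879, -0.0508, 0.2733]
orientation: [-0.0, -3.14, 0.0]
contact_force: [0.6, -0.2, -0.3]
width: 0.0329
gripper_force: 30.0
```

Run:
```python
from h import *
a=[]
for n,r in(('scene',(240,350,120,230)),('top',(290,400,110,220))):
    s=snap(n);np.savez(n+'5.npz',**s)
    c=s['frame'][r[2]:r[3],r[0]:r[1]]; a.append(cv2.resize(c,(400,400),interpolation=2))
cv2.imwrite('pics/g5.png',np.hstack(a)[:,:,::-1])
s=sensors.sense();print(s['eef_pos'],s['joints'].round(2))
```

```text
[ 0.68772968 -0.05129209  0.27455365] [-0.07  0.49  0.61  1.69 -0.   -0.07]
```

View pics/g5.png

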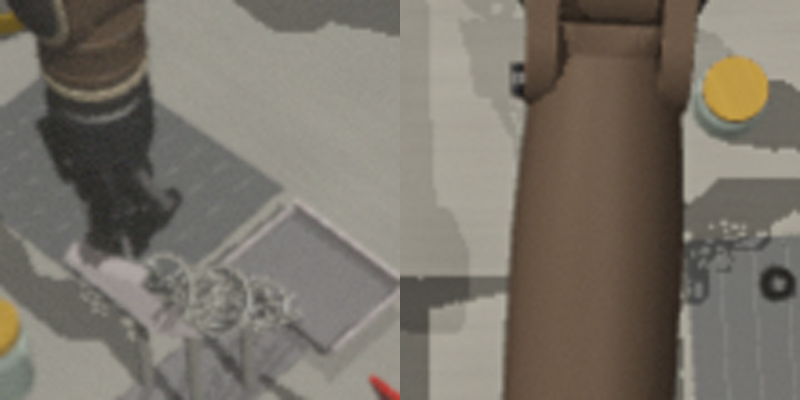

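The scene view shows the gripper straight over the infeed pan, at about (110,260) in the left crop. I lower to release height.

Call:
{"op": "carry_out", "data": {"plan": [[[0,0,10],[0,0,0],0.36],[[0,0,20],[0,0,0],0.36],[[0,0,30],[0,0,0],0.36],[[0,0,38],[0,0,0],0.36],[[0,0,42],[0,0,0],0.36],[[0,0,42],[0,0,0],0.36],[[0,0,42],[0,0,0],0.36]]}}

```text
time_s: 11.0
eef_pos: [0.6882, -0.0507, 0.2328]
orientation: [0.0, 3.141, 0.0]
contact_force: [-0.8, -0.3, -0.1]
width: 0.0325
gripper_force: 30.0
```

Run:
```python
from h import *
s=snap('scene');W=cloud(s);f=s['frame']
m=(abs(W[...,0]-.688)<.06)&(abs(W[...,1]+.051)<.08)&(W[...,2]>.15)&(W[...,2]<.32)
vv,uu=np.nonzero(m);print(uu.min(),uu.max(),vv.min(),vv.max())
c=f[170:210,245:300];cv2.imwrite('pics/g6.png',cv2.resize(c,None,fx=12,fy=12,interpolation=2)[:,:,::-1])
for v in range(180,200): print(v,' '.join('%3d:%d,%d,%d'%(f[v,u].sum(),*np.nan_to_num(W[v,u]*1000)) for u in range(256,286,3)))
```

```text
256 294 174 215
180 311:567,-296,0 319:563,-283,6 186:707,-66,329 134:699,-63,323 149:708,-37,354 171:704,-30,357 133:700,-21,361 141:700,-9,371 242:691,-7,365 286:687,0,367
181 318:574,-287,7 326:564,-282,3 219:702,-74,313 122:699,-64,319 127:687,-66,305 150:705,-28,355 146:698,-24,353 148:702,-7,370 190:693,-5,363 278:687,0,364
182 334:572,-291,-3 321:565,-282,-2 235:702,-74,309 132:697,-68,308 133:687,-66,301 152:705,-29,351 137:699,-24,349 142:696,-14,354 172:695,-3,363 277:688,1,361
183 329:578,-284,2 313:571,-275,3 267:704,-73,307 157:696,-69,303 137:688,-66,297 141:706,-29,347 154:700,-23,346 162:686,-27,329 149:693,-6,355 255:692,4,363
184 315:579,-282,0 322:573,-273,1 306:564,-267,-2 203:695,-71,295 135:689,-65,295 133:705,-30,340 154:694,-31,329 152:689,-24,331 149:694,-5,352 198:695,8,365
185 312:583,-278,0 318:577,-268,3 314:569,-261,1 220:699,-66,299 134:688,-67,288 147:706,-30,336 169:695,-31,325 178:691,-22,329 181:683,-20,323 172:695,7,360
186 316:589,-271,5 325:581,-263,5 306:573,-256,4 187:701,-65,296 142:690,-66,285 141:704,-33,328 168:702,-22,336 213:693,-20,328 2
[... 1417 characters left out ...]
98,-32,281 165:698,-19,292 144:699,-4,308 326:644,-58,203
196 414:616,-243,-2 359:609,-235,-2 314:604,-223,4 428:700,-74,238 270:700,-59,253 173:697,-48,260 204:699,-32,277 190:694,-25,278 171:684,-23,270 267:645,-56,200
197 324:621,-237,2 295:615,-227,5 340:607,-220,4 401:705,-67,245 298:692,-70,229 199:701,-44,262 197:700,-31,274 226:698,-20,281 218:687,-20,271 281:633,-71,169
198 295:624,-233,2 289:615,-227,0 358:610,-217,3 326:602,-210,1 341:698,-63,236 243:703,-42,261 229:699,-33,266 244:697,-22,274 271:646,-71,177 287:558,-163,1
199 301:626,-231,0 296:619,-224,0 301:612,-214,2 288:610,-199,15 362:702,-58,241 313:702,-44,254 320:697,-36,256 347:693,-28,259 315:568,-167,2 249:635,-71,160
```

View pics/g6.png

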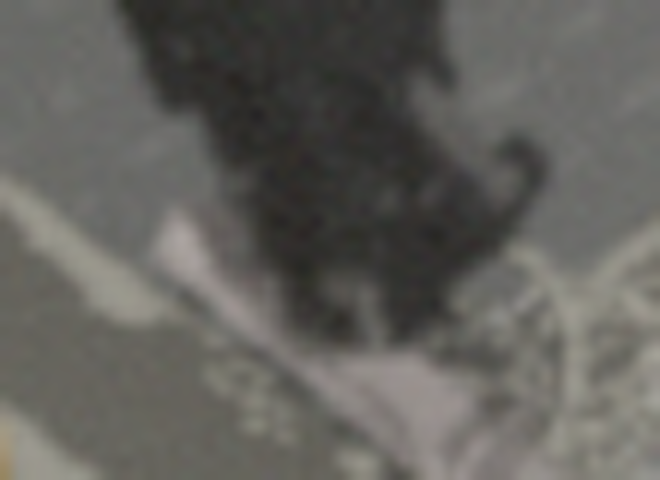

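The washer sits level in the fingers over the pan, its top at z≈0.261, within the release band. I release it and retreat up.

Call:
{"op": "carry_out", "data": {"plan": [[[0,0,2],[0,0,0],0.36],[[0,0,2],[0,0,0],0.45],[[0,0,2],[0,0,0],0.56],[[0,0,2],[0,0,0],0.56],[[0,0,-20],[0,0,0],0.56],[[0,0,-55],[0,0,0],0.56],[[0,0,-70],[0,0,0],0.56],[[0,0,-70],[0,0,0],0.56]]}}

```text
time_s: 11.72
eef_pos: [0.6893, -0.0503, 0.307]
orientation: [-0.0, 3.135, -0.001]
contact_force: [0.8, -0.6, 1.0]
width: 0.0482
gripper_force: 0.0
```

Call:
{"op": "carry_out", "data": {"plan": [[[25,-15,0],[0,0,0],0.56],[[55,-35,0],[0,0,0],0.56],[[82,-65,0],[0,0,0],0.56],[[105,-95,0],[0,0,0],0.56],[[120,-130,20],[0,0,0],0.56],[[128,-165,40],[0,0,0],0.56],[[128,-192,60],[0,0,0],0.56],[[128,-192,90],[0,0,0],0.56]]}}

```text
time_s: 12.38
eef_pos: [0.56, -0.2472, 0.2125]
orientation: [0.007, 3.139, -0.005]
contact_force: [0.0, 0.4, 0.3]
width: 0.0477
gripper_force: 0.0
```

Run:
```python
from h import *
a=[]
for n,r in(('scene',(210,360,100,250)),('top',(290,440,120,270))):
    s=snap(n);np.savez(n+'7.npz',**s)
    c=s['frame'][r[2]:r[3],r[0]:r[1]]; a.append(cv2.resize(c,(400,400),interpolation=2))
cv2.imwrite('pics/g7.png',np.hstack(a)[:,:,::-1])
s=sensors.sense();print(s['eef_pos'])
```

```text
[ 0.55724248 -0.24239711  0.20633892]
```

View pics/g7.png

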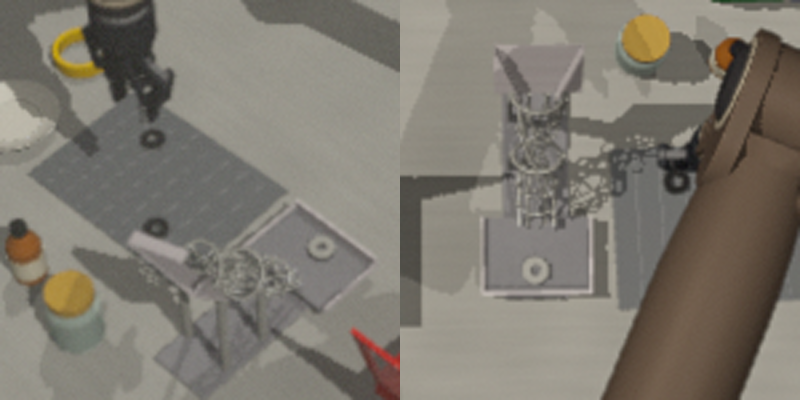

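The top crop shows the washer steel side up in the tray at about (536,269). It turned over correctly. I compute its position and the sorter's geometry.

```bash
cat >> h.py <<'E'
def blobs(s,W,box,lo,hi,kind):
    """washer-like blobs in world box; kind 'bright'/'dark'"""
    f=s['frame'].sum(2).astype(int)
    m=(W[...,0]>box[0])&(W[...,0]<box[1])&(W[...,1]>box[2])&(W[...,1]<box[3])&(f>=lo)&(f<=hi)
    n,l,st,c=cv2.connectedComponentsWithStats(m.astype(np.uint8))
    return [(st[i,4],c[i].round(1),np.nanmean(W[l==i],0).round(4)) for i in range(1,n) if st[i,4]>25]
E
python3 - <<'E'
from h import *
s=dict(np.load('top7.npz'));W=cloud(s);f=s['frame'].sum(2).astype(int)
print(f[212:231,332:351:2])
s=dict(np.load('top0.npz'));W=cloud(s)
hsv=cv2.cvtColor(s['frame'],cv2.COLOR_RGB2HSV)
red=((hsv[...,0]<8)|(hsv[...,0]>172))&(hsv[...,1]>120)
for u in(220,240,255,275,285):
    vs=np.nonzero(red[:,u])[0];vs=vs[(vs>185)]
    print(u,[(v,*(W[v,u]*1000).round().astype(int)) for v in list(vs[:8])+list(vs[-5:])])
for v in(205,235):
    print(v,[(u,*(W[v,u]*1000).round().astype(int)[1:]) for u in range(208,296,2)])
E
```

```text
[[387 396 389 392 386 389 386 382 386 383]
 [389 389 389 393 382 388 383 381 387 380]
 [391 387 389 389 374 388 384 381 386 380]
 [388 390 389 377 368 380 380 387 383 382]
 [381 389 376 382 422 395 364 386 386 381]
 [386 393 364 470 478 479 329 379 389 384]
 [385 391 407 484 461 480 417 353 385 382]
 [379 380 453 485 402 446 473 277 383 380]
 [381 383 466 464 358 385 479 293 386 383]
 [378 382 464 452 339 408 479 291 382 381]
 [378 381 462 472 332 438 479 284 384 386]
 [382 379 451 482 407 476 461 268 381 381]
 [383 387 405 477 482 487 384 299 382 382]
 [380 384 380 435 473 446 319 377 385 385]
 [370 378 371 355 407 320 339 367 373 367]
 [343 347 340 333 345 329 335 345 343 332]
 [387 384 387 389 389 389 418 418 420 418]
 [473 476 474 475 472 482 525 525 523 526]
 [418 421 424 423 422 420 429 430 427 427]]
220 [(np.int64(191), np.int64(558), np.int64(380), np.int64(49)), (np.int64(192), np.int64(554), np.int64(380), np.int64(49)), (np.int64(193), np.int64(551), np.int64(381), np.int64(45)), (np.int64(194), np.int64(548), np.int64(382), np.int64(39)), (np.int64(195), np.int64(546), np
[... 6207 characters left out ...]
)), (260, np.int64(246), np.int64(-1)), (262, np.int64(235), np.int64(27)), (264, np.int64(231), np.int64(0)), (266, np.int64(223), np.int64(3)), (268, np.int64(217), np.int64(-1)), (270, np.int64(209), np.int64(3)), (272, np.int64(202), np.int64(3)), (274, np.int64(194), np.int64(6)), (276, np.int64(186), np.int64(9)), (278, np.int64(180), np.int64(3)), (280, np.int64(172), np.int64(6)), (282, np.int64(165), np.int64(8)), (284, np.int64(159), np.int64(-4)), (286, np.int64(150), np.int64(5)), (288, np.int64(142), np.int64(20)), (290, np.int64(136), np.int64(0)), (292, np.int64(129), np.int64(-4)), (294, np.int64(121), np.int64(5))]<stdin>:11: RuntimeWarning: invalid value encountered in cast
```

Sorter: x 0.375–0.549, dividing wall at y≈0.232, lane centres at y≈0.190 and 0.275. The tray washer is at about (0.4445, -0.047).

Call:
{"op": "carry_out", "data": {"plan": [[[25,10,10],[0,0,0],0.56],[[50,35,20],[0,0,0],0.56],[[75,65,35],[0,0,0],0.56],[[95,98,50],[0,0,0],0.56],[[110,132,65],[0,0,0],0.56],[[115,165,80],[0,0,0],0.56],[[115,190,95],[0,0,0],0.56],[[115,196,110],[0,0,0],0.56]]}}

```text
time_s: 13.15
eef_pos: [0.4457, -0.0427, 0.104]
orientation: [-0.007, 3.139, 0.002]
contact_force: [-0.4, -0.1, -0.1]
width: 0.0478
gripper_force: 0.0
```

Call:
{"op": "carry_out", "data": {"plan": [[[0,0,10],[0,0,0],0.56],[[0,0,20],[0,0,0],0.56],[[0,0,30],[0,0,0],0.56],[[0,0,40],[0,0,0],0.56],[[0,0,40],[0,0,0],0.56],[[0,0,40],[0,0,0],0.56]]}}

```text
time_s: 13.65
eef_pos: [0.4452, -0.0469, 0.062]
orientation: [-0.002, -3.14, -0.0]
contact_force: [0.2, -0.0, -0.2]
width: 0.0481
gripper_force: 0.0
```

Call:
{"op": "carry_out", "data": {"plan": [[[0,0,15],[0,0,0],0.56],[[0,0,30],[0,0,0],0.56],[[0,0,42],[0,0,0],0.56],[[0,0,52],[0,0,0],0.56],[[0,0,58],[0,0,0],0.56],[[0,0,61],[0,0,0],0.56],[[0,0,62],[0,0,0],0.56],[[0,0,62],[0,0,0],0.56]]}}

```text
time_s: 14.32
eef_pos: [0.4458, -0.0465, 0.0007]
orientation: [-0.0, 3.141, -0.0]
contact_force: [-0.2, -0.2, 0.3]
width: 0.0475
gripper_force: 0.0
```

Call:
{"op": "carry_out", "data": {"plan": [[[0,0,0],[0,0,0],0.48],[[0,0,0],[0,0,0],0.42],[[0,0,0],[0,0,0],0.37],[[0,0,0],[0,0,0],0.36],[[0,0,0],[0,0,0],0.36]]}}

```text
time_s: 14.73
eef_pos: [0.4464, -0.0464, 0.0015]
orientation: [-0.0, 3.14, -0.0]
contact_force: [-0.8, 0.0, 5.0]
width: 0.0307
gripper_force: 2.6
```

Call:
{"op": "carry_out", "data": {"plan": [[[0,0,0],[0,0,0],0.34],[[0,0,0],[0,0,0],0.33],[[0,0,0],[0,0,0],0.33]]}}

```text
time_s: 14.98
eef_pos: [0.4466, -0.0464, 0.0018]
orientation: [-0.0, 3.139, -0.0]
contact_force: [-0.9, 0.8, 6.4]
width: 0.0285
gripper_force: 3.3
```

Call:
{"op": "carry_out", "data": {"plan": [[[0,0,-3],[0,0,0],0.5],[[0,0,-3],[0,0,0],0.56],[[0,0,-3],[0,0,0],0.56],[[0,0,0],[0,0,0],0.56],[[0,0,2],[0,0,0],0.56],[[0,0,4],[0,0,0],0.56],[[0,0,4],[0,0,0],0.56]]}}

```text
time_s: 15.57
eef_pos: [0.4449, -0.0463, -0.0044]
orientation: [0.0, -3.14, -0.0]
contact_force: [-0.6, -0.7, 0.1]
width: 0.0479
gripper_force: 0.0
```

Run:
```python
from h import *
s=snap('scene');W=cloud(s);f=s['frame'].sum(2).astype(int)
r=(300,350,165,205)
cv2.imwrite('pics/g8.png',cv2.resize(s['frame'][r[2]:r[3],r[0]:r[1]],None,fx=14,fy=14,interpolation=2)[:,:,::-1])
print(sensors.sense()['eef_pos'])
```

```text
[ 0.44502737 -0.04632218 -0.0041047 ]
```

View pics/g8.png

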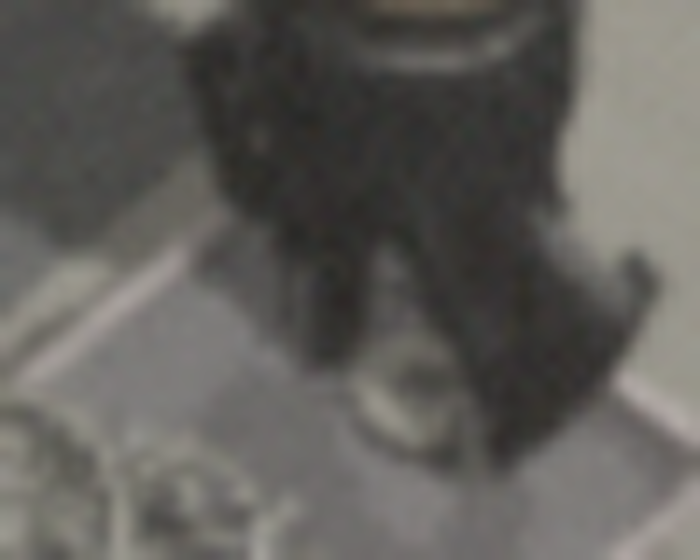

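The washer sits centred between the two fingers, at about (410,400), with fingertips near (325,365) and (490,465). I lower 2 mm more and close.

Call:
{"op": "carry_out", "data": {"plan": [[[0,0,1],[0,0,0],0.56],[[0,0,1.5],[0,0,0],0.5],[[0,0,1.5],[0,0,0],0.42],[[0,0,1.5],[0,0,0],0.37],[[0,0,1.5],[0,0,0],0.36],[[0,0,1.5],[0,0,0],0.36]]}}

```text
time_s: 16.12
eef_pos: [0.4456, -0.0464, -0.0049]
orientation: [-0.0, 3.141, -0.0]
contact_force: [0.0, -0.5, 2.1]
width: 0.034
gripper_force: 29.9
```

Call:
{"op": "carry_out", "data": {"plan": [[[0,0,-15],[0,0,0],0.36],[[0,0,-50],[0,0,0],0.36],[[0,0,-85],[0,0,0],0.36],[[0,0,-120],[0,0,0],0.36],[[-5,15,-145],[0,0,0],0.36],[[-10,45,-150],[0,0,0],0.36],[[-15,80,-150],[0,0,0],0.36],[[-20,110,-150],[0,0,0],0.36]]}}

```text
time_s: 16.78
eef_pos: [0.4661, 0.065, 0.1459]
orientation: [0.002, 3.139, 0.001]
contact_force: [0.1, 0.1, -0.3]
width: 0.0341
gripper_force: 30.0
```

Call:
{"op": "carry_out", "data": {"plan": [[[-4,16,0],[0,0,0.12],0.36],[[-8,32,0],[0,0,0.24],0.36],[[-12,48,0],[0,0,0.36],0.36],[[-16,64,0],[0,0,0.48],0.36],[[-20,80,0],[0,0,0.6],0.36],[[-24,96,0],[0,0,0.72],0.36],[[-28,112,0],[0,0,0.84],0.36],[[-30,126,0],[0,0,0.96],0.36]]}}

```text
time_s: 17.45
eef_pos: [0.4956, 0.1906, 0.1446]
orientation: [-1.458, -2.782, 0.0]
contact_force: [0.0, -1.1, -0.2]
width: 0.0337
gripper_force: 30.0
```

Call:
{"op": "carry_out", "data": {"plan": [[[0,0,0],[0,0,0.12],0.36],[[0,0,0],[0,0,0.24],0.36],[[0,0,0],[0,0,0.36],0.36],[[0,0,0],[0,0,0.48],0.36],[[0,0,10],[0,0,0.61],0.36],[[0,0,30],[0,0,0.61],0.36],[[0,0,40],[0,0,0.61],0.36],[[0,0,40],[0,0,0.61],0.36]]}}

```text
time_s: 18.12
eef_pos: [0.4937, 0.189, 0.1022]
orientation: [-2.218, -2.222, 0.007]
contact_force: [-0.1, -0.4, -1.0]
width: 0.0341
gripper_force: 30.0
```

```bash
python3 -c "
from h import *
s=sensors.sense();print(s['eef_pos'],rot(s['orientation']).round(3),s['joints'].round(2),s['width'],s['gripper_force'],s['time_s'])"
```

```text
[0.49374287 0.18898135 0.10223803] [[-0.002  1.    -0.004]
 [ 1.     0.002 -0.002]
 [-0.002 -0.004 -1.   ]] [ 0.37  0.16 -0.23  1.19 -0.    1.93] 0.034133327040485294 30.028713941574097 18.1167
```

Call:
{"op": "carry_out", "data": {"plan": [[[0,0,25],[0,0,0],0.36],[[0,0,50],[0,0,0],0.36],[[0,0,75],[0,0,0],0.36],[[0,0,95],[0,0,0],0.36],[[0,0,107],[0,0,0],0.36],[[0,0,114],[0,0,0],0.36],[[0,0,118],[0,0,0],0.36],[[0,0,119],[0,0,0],0.36]]}}

```text
time_s: 18.78
eef_pos: [0.4955, 0.1897, -0.014]
orientation: [-2.22, -2.223, 0.0]
contact_force: [-0.3, 0.6, -0.5]
width: 0.0345
gripper_force: 30.0
```

Call:
{"op": "carry_out", "data": {"plan": [[[0,0,1],[0,0,0],0.36],[[0,0,2],[0,0,0],0.36],[[0,0,3],[0,0,0],0.36],[[0,0,3],[0,0,0],0.36]]}}

```text
time_s: 19.12
eef_pos: [0.4958, 0.1898, -0.0166]
orientation: [2.22, 2.222, 0.001]
contact_force: [-0.5, 0.5, -1.6]
width: 0.034
gripper_force: 30.0
```

Call:
{"op": "carry_out", "data": {"plan": [[[0,0,1],[0,0,0],0.36],[[0,0,2],[0,0,0],0.36],[[0,0,2],[0,0,0],0.36],[[0,0,2],[0,0,0],0.36]]}}

```text
time_s: 19.45
eef_pos: [0.4954, 0.1896, -0.0191]
orientation: [-2.22, -2.222, 0.0]
contact_force: [0.6, 0.9, -0.6]
width: 0.0341
gripper_force: 30.0
```

Call:
{"op": "carry_out", "data": {"plan": [[[0,0,1],[0,0,0],0.36],[[0,0,2],[0,0,0],0.36],[[0,0,2],[0,0,0],0.36],[[0,0,2],[0,0,0],0.36]]}}

```text
time_s: 19.78
eef_pos: [0.4953, 0.1896, -0.0212]
orientation: [-2.22, -2.222, 0.0]
contact_force: [-0.8, 0.3, 0.2]
width: 0.0345
gripper_force: 30.0
```

Call:
{"op": "carry_out", "data": {"plan": [[[0,0,0],[0,0,0],0.45],[[0,0,0],[0,0,0],0.56],[[0,0,0],[0,0,0],0.56],[[0,0,-10],[0,0,0],0.56],[[0,0,-40],[0,0,0],0.56],[[0,0,-80],[0,0,0],0.56],[[0,0,-115],[0,0,0],0.56],[[0,0,-145],[0,0,0],0.56]]}}

```text
time_s: 20.45
eef_pos: [0.4957, 0.1898, 0.1274]
orientation: [2.22, 2.222, 0.003]
contact_force: [0.8, 0.5, 0.5]
width: 0.0475
gripper_force: 0.0
```

Call:
{"op": "carry_out", "data": {"plan": [[[-10,-5,-5],[0,0,-0.12],0.56],[[-35,-12,-5],[0,0,-0.24],0.56],[[-62,-20,-5],[0,0,-0.36],0.56],[[-88,-27,-5],[0,0,-0.48],0.56],[[-114,-34,-5],[0,0,-0.6],0.56],[[-140,-41,-5],[0,0,-0.72],0.56],[[-166,-48,-5],[0,0,-0.84],0.56],[[-190,-55,-5],[0,0,-0.96],0.56]]}}

```text
time_s: 21.12
eef_pos: [0.4401, -0.0017, 0.1299]
orientation: [0.934, 2.998, 0.0]
contact_force: [0.8, -0.3, -0.1]
width: 0.0481
gripper_force: 0.0
```

Call:
{"op": "carry_out", "data": {"plan": [[[-15,-19,0],[0,0,-0.12],0.56],[[-30,-37,0],[0,0,-0.24],0.56],[[-45,-56,0],[0,0,-0.36],0.56],[[-60,-75,0],[0,0,-0.48],0.56],[[-75,-94,0],[0,0,-0.61],0.56],[[-90,-113,0],[0,0,-0.61],0.56],[[-105,-131,0],[0,0,-0.61],0.56],[[-119,-149,0],[0,0,-0.61],0.56]]}}

```text
time_s: 21.78
eef_pos: [0.4529, -0.192, 0.1299]
orientation: [0.0, 3.141, -0.001]
contact_force: [1.3, 0.7, -0.3]
width: 0.0479
gripper_force: 0.0
```

Run:
```python
from h import *
s=snap('top');W=cloud(s);np.savez('top9.npz',**s)
c=s['frame'][140:270,190:450];cv2.imwrite('pics/g9.png',cv2.resize(c,None,fx=3,fy=3,interpolation=2)[:,:,::-1])
q=sensors.sense();print(q['eef_pos'],rot(q['orientation']).round(3))
print(blobs(s,W,(.36,.65,-.42,-.14),0,200,'d'))
print(W[188,394],W[216,428])
```

```text
[ 0.45332326 -0.19517719  0.12970835] [[-1.     0.002  0.001]
 [ 0.002  1.    -0.003]
 [-0.001 -0.003 -1.   ]]
[(np.int32(79), array([371.9, 182.6]), array([ 5.800e-01, -1.666e-01,  2.000e-04])), (np.int32(764), array([410.4, 210.3]), array([ 0.454 , -0.1973,  0.6049])), (np.int32(46), array([378.3, 214.1]), array([ 0.4547, -0.153 ,  0.3117]))]
[ 0.50622782 -0.16123997  0.60306895] [ 0.43698246 -0.22951985  0.64948489]
```

View pics/g9.png

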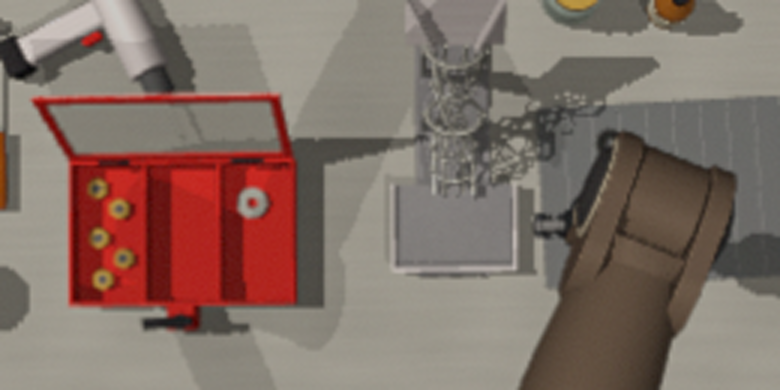

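The first washer lies steel side up on the right lane's floor at (253,203) in the crop. The arm hides the mat, so I check the remaining washers from the scene camera.

```bash
cat >> h.py <<'E'
def proj(s,p):
    q=rot(s['orientation']).T@(np.array(p)-s['origin']);x=q[:2]/q[2];x=x*(1+s['k1']*(x@x));K=np.array(s['mtx']);return x*K[0,0]+K[:2,2]
E
python3 - <<'E'
from h import *
ref=dict(np.load('scene0.npz'));s=snap('scene')
for p in((.56,-.2434,.009),(.452,-.3656,.009)):
    u,v=proj(s,p).round().astype(int)
    t=ref['frame'][v-8:v+10,u-9:u+12]; w=s['frame'][v-24:v+26,u-25:u+28]
    r=cv2.matchTemplate(w,t,cv2.TM_CCOEFF_NORMED);_,m,_,l=cv2.minMaxLoc(r);print(u,v,'shift',l[0]-16,l[1]-16,m)
E
```

```text
267 185 shift 0 0 0.9921704530715942
266 151 shift 0 0 0.5856133103370667
```

Call:
{"op": "carry_out", "data": {"plan": [[[0,-25,5],[0,0,0],0.56],[[0,-55,15],[0,0,0],0.56],[[0,-85,30],[0,0,0],0.56],[[0,-115,45],[0,0,0],0.56],[[0,-145,60],[0,0,0],0.56],[[1,-163,75],[0,0,0],0.56],[[1,-171,90],[0,0,0],0.56],[[1,-171,90],[0,0,0],0.56]]}}

```text
time_s: 22.55
eef_pos: [0.4504, -0.3617, 0.0363]
orientation: [-0.003, -3.138, -0.004]
contact_force: [-0.3, 0.5, -0.7]
width: 0.0478
gripper_force: 0.0
```

Call:
{"op": "carry_out", "data": {"plan": [[[0,0,10],[0,0,0],0.56],[[0,0,25],[0,0,0],0.56],[[0,0,40],[0,0,0],0.56],[[0,0,50],[0,0,0],0.56],[[0,0,58],[0,0,0],0.56],[[0,0,61],[0,0,0],0.56],[[0,0,62],[0,0,0],0.56],[[0,0,62],[0,0,0],0.56]]}}

```text
time_s: 23.22
eef_pos: [0.4522, -0.3616, -0.0227]
orientation: [-0.001, 3.141, -0.0]
contact_force: [-0.4, 0.6, -0.1]
width: 0.048
gripper_force: 0.0
```

Call:
{"op": "carry_out", "data": {"plan": [[[0,-2,0],[0,0,0],0.56],[[0,-4,1],[0,0,0],0.56],[[0,-4,2.5],[0,0,0],0.56],[[0,-4,2.5],[0,0,0],0.48],[[0,-4,2.5],[0,0,0],0.42],[[0,-4,2.5],[0,0,0],0.37],[[0,-4,2.5],[0,0,0],0.36],[[0,-4,2.5],[0,0,0],0.36]]}}

```text
time_s: 23.88
eef_pos: [0.4519, -0.3659, -0.0253]
orientation: [-0.0, 3.141, -0.001]
contact_force: [-0.6, -0.1, 2.3]
width: 0.0342
gripper_force: 29.9
```

Call:
{"op": "carry_out", "data": {"plan": [[[0,0,-15],[0,0,0],0.36],[[0,0,-50],[0,0,0],0.36],[[0,0,-90],[0,0,0],0.36],[[0,0,-130],[0,0,0],0.36],[[0,0,-170],[0,0,0],0.36],[[0,0,-210],[0,0,0],0.36],[[0,0,-250],[0,0,0],0.36],[[0,0,-290],[0,0,0],0.36]]}}

```text
time_s: 24.55
eef_pos: [0.4515, -0.3653, 0.2664]
orientation: [-0.0, 3.141, -0.0]
contact_force: [0.8, -1.8, -0.0]
width: 0.0342
gripper_force: 30.0
```

Call:
{"op": "carry_out", "data": {"plan": [[[-15,20,-10],[0,0,0],0.36],[[-39,52,-10],[0,0,0],0.36],[[-63,84,-10],[0,0,0],0.36],[[-87,116,-10],[0,0,0],0.36],[[-111,148,-10],[0,0,0],0.36],[[-135,180,-10],[0,0,0],0.36],[[-159,212,-10],[0,0,0],0.36],[[-183,244,-10],[0,0,0],0.36]]}}

```text
time_s: 25.22
eef_pos: [0.6357, -0.1198, 0.2742]
orientation: [0.0, -3.142, -0.0]
contact_force: [0.2, -0.4, 0.5]
width: 0.034
gripper_force: 30.0
```

Call:
{"op": "carry_out", "data": {"plan": [[[-20,27,0],[0,0,0],0.36],[[-40,53,0],[0,0,0],0.36],[[-50,67,0],[0,0,0],0.36],[[-53,71,0],[0,0,0],0.36],[[-53,71,0],[0,0,0],0.36],[[-53,71,0],[0,0,0],0.36]]}}

```text
time_s: 25.72
eef_pos: [0.6876, -0.051, 0.2741]
orientation: [0.0, -3.141, 0.001]
contact_force: [0.9, -0.8, 0.3]
width: 0.0345
gripper_force: 30.0
```

Call:
{"op": "carry_out", "data": {"plan": [[[0,0,12],[0,0,0],0.36],[[0,0,24],[0,0,0],0.36],[[0,0,35],[0,0,0],0.36],[[0,0,43],[0,0,0],0.36],[[0,0,47],[0,0,0],0.36],[[0,0,47],[0,0,0],0.36],[[0,0,47],[0,0,0],0.36]]}}

```text
time_s: 26.3
eef_pos: [0.6875, -0.0513, 0.228]
orientation: [0.001, 3.141, -0.0]
contact_force: [-0.3, -0.3, -0.5]
width: 0.0341
gripper_force: 30.0
```

Call:
{"op": "carry_out", "data": {"plan": [[[0,0,0],[0,0,0],0.45],[[0,0,0],[0,0,0],0.56],[[0,0,0],[0,0,0],0.56],[[0,0,-10],[0,0,0],0.56],[[0,0,-35],[0,0,0],0.56],[[0,0,-65],[0,0,0],0.56],[[0,0,-75],[0,0,0],0.56],[[0,0,-75],[0,0,0],0.56]]}}

```text
time_s: 26.97
eef_pos: [0.6888, -0.0506, 0.3061]
orientation: [-0.001, 3.136, -0.001]
contact_force: [0.8, 1.5, -0.1]
width: 0.048
gripper_force: 0.0
```

Call:
{"op": "carry_out", "data": {"plan": [[[15,-10,0],[0,0,0],0.56],[[45,-25,0],[0,0,0],0.56],[[80,-40,0],[0,0,0],0.56],[[115,-60,0],[0,0,0],0.56],[[145,-85,0],[0,0,0],0.56],[[170,-110,20],[0,0,0],0.56],[[190,-140,40],[0,0,0],0.56],[[210,-170,60],[0,0,0],0.56]]}}

```text
time_s: 27.63
eef_pos: [0.4762, -0.2213, 0.2412]
orientation: [-0.002, 3.141, -0.001]
contact_force: [1.1, -1.5, -0.1]
width: 0.0478
gripper_force: 0.0
```

```bash
cat > tray.py <<'E'
from h import *
import sys
s=snap('top');W=cloud(s);q=sensors.sense()
print(q['eef_pos'],q['time_s'])
for lo,hi in((405,765),):
    print(blobs(s,W,(.42,.51,-.115,.012),lo,hi,''))
f=s['frame'].sum(2).astype(int);m=np.zeros(f.shape,np.uint8);m[205:228,324:359]=255
c=cv2.HoughCircles(cv2.resize(s['frame'].mean(2).astype(np.uint8)[200:232,318:366],None,fx=8,fy=8,interpolation=cv2.INTER_CUBIC),cv2.HOUGH_GRADIENT,1,40,param1=80,param2=18,minRadius=28,maxRadius=52)
print(None if c is None else [( (x+.5)/8-.5+318,(y+.5)/8-.5+200,r/8) for x,y,r in c[0]])
for p in(c[0] if c is not None else []): print(W[int(round(200+(p[1]+.5)/8-.5)),int(round(318+(p[0]+.5)/8-.5))])
E
python3 tray.py
```

```text
[ 0.47146037 -0.22507545  0.23666499] 27.6833
[(np.int32(64), array([340.6, 217.2]), array([ 0.4553, -0.0485,  0.0277]))]
None
```

Call:
{"op": "carry_out", "data": {"plan": [[[8,20,20],[0,0,0],0.56],[[15,45,45],[0,0,0],0.56],[[20,70,70],[0,0,0],0.56],[[23,95,95],[0,0,0],0.56],[[23,120,120],[0,0,0],0.56],[[23,145,145],[0,0,0],0.56],[[23,165,170],[0,0,0],0.56],[[23,173,190],[0,0,0],0.56]]}}

```text
time_s: 28.35
eef_pos: [0.4529, -0.0454, 0.0496]
orientation: [0.004, -3.139, -0.001]
contact_force: [0.6, -0.0, 1.2]
width: 0.0484
gripper_force: 0.0
```

Call:
{"op": "carry_out", "data": {"plan": [[[0,0,0],[0,0,0],0.56],[[0,0,10],[0,0,0],0.56],[[0,0,20],[0,0,0],0.56],[[0,0,20],[0,0,0],0.56],[[0,0,20],[0,0,0],0.56]]}}

```text
time_s: 28.77
eef_pos: [0.4549, -0.0484, 0.0325]
orientation: [-0.002, -3.142, 0.0]
contact_force: [-0.2, 0.9, -0.4]
width: 0.0478
gripper_force: 0.0
```

Descend 37.5 mm to TCP z=-0.005, then grip.

Call:
{"op": "carry_out", "data": {"plan": [[[0,0,10],[0,0,0],0.56],[[0,0,20],[0,0,0],0.56],[[0,0,28],[0,0,0],0.56],[[0,0,34],[0,0,0],0.56],[[0,0,37],[0,0,0],0.56],[[0,0,37.5],[0,0,0],0.56],[[0,0,37.5],[0,0,0],0.56]]}}

```text
time_s: 29.35
eef_pos: [0.4547, -0.0477, -0.0053]
orientation: [0.0, -3.141, -0.0]
contact_force: [-0.3, 0.3, 0.2]
width: 0.0476
gripper_force: 0.0
```

Call:
{"op": "carry_out", "data": {"plan": [[[0,0,0],[0,0,0],0.48],[[0,0,0],[0,0,0],0.42],[[0,0,0],[0,0,0],0.37],[[0,0,0],[0,0,0],0.36],[[0,0,0],[0,0,0],0.36],[[0,0,0],[0,0,0],0.36]]}}

```text
time_s: 29.85
eef_pos: [0.4553, -0.0477, -0.0045]
orientation: [-0.0, 3.14, -0.0]
contact_force: [0.4, 0.1, 6.3]
width: 0.0342
gripper_force: 29.8
```

Call:
{"op": "carry_out", "data": {"plan": [[[0,0,-15],[0,0,0],0.36],[[0,0,-50],[0,0,0],0.36],[[0,0,-85],[0,0,0],0.36],[[0,0,-120],[0,0,0],0.36],[[2,15,-145],[0,0,0],0.36],[[5,45,-150],[0,0,0],0.36],[[8,80,-150],[0,0,0],0.36],[[10,110,-150],[0,0,0],0.36]]}}

```text
time_s: 30.52
eef_pos: [0.4449, 0.0635, 0.1457]
orientation: [0.002, 3.14, 0.001]
contact_force: [0.3, -0.7, 0.4]
width: 0.034
gripper_force: 30.0
```

Call:
{"op": "carry_out", "data": {"plan": [[[3,16,0],[0,0,0.12],0.36],[[6,32,0],[0,0,0.24],0.36],[[9,48,0],[0,0,0.36],0.36],[[12,64,0],[0,0,0.48],0.36],[[15,80,0],[0,0,0.6],0.36],[[18,96,0],[0,0,0.72],0.36],[[20,112,0],[0,0,0.84],0.36],[[20,128,0],[0,0,0.96],0.36]]}}

```text
time_s: 31.18
eef_pos: [0.4241, 0.191, 0.1446]
orientation: [-1.458, -2.782, 0.001]
contact_force: [1.0, 0.3, 0.6]
width: 0.0338
gripper_force: 30.0
```

Call:
{"op": "carry_out", "data": {"plan": [[[0,0,0],[0,0,0.12],0.36],[[0,0,0],[0,0,0.24],0.36],[[0,0,0],[0,0,0.36],0.36],[[0,0,0],[0,0,0.48],0.36],[[0,0,10],[0,0,0.61],0.36],[[0,0,30],[0,0,0.61],0.36],[[0,0,40],[0,0,0.61],0.36],[[0,0,40],[0,0,0.61],0.36]]}}

```text
time_s: 31.85
eef_pos: [0.4231, 0.1895, 0.1024]
orientation: [-2.218, -2.222, 0.007]
contact_force: [0.5, -0.1, -1.0]
width: 0.0343
gripper_force: 30.0
```

```bash
python3 -c "
from h import *
s=sensors.sense();print(s['eef_pos'],rot(s['orientation']).round(3),s['width'],s['gripper_force'],s['time_s'])"
```

```text
[0.42305737 0.18951369 0.10238155] [[-0.002  1.    -0.004]
 [ 1.     0.002 -0.002]
 [-0.002 -0.004 -1.   ]] 0.03427419442193206 30.011132955551147 31.85
```

Call:
{"op": "carry_out", "data": {"plan": [[[0,0,25],[0,0,0],0.36],[[0,0,50],[0,0,0],0.36],[[0,0,75],[0,0,0],0.36],[[0,0,95],[0,0,0],0.36],[[0,0,108],[0,0,0],0.36],[[0,0,117],[0,0,0],0.36],[[0,0,121],[0,0,0],0.36],[[0,0,121],[0,0,0],0.36]]}}

```text
time_s: 32.52
eef_pos: [0.4246, 0.1902, -0.0163]
orientation: [-2.22, -2.223, 0.001]
contact_force: [-0.1, 1.0, -0.8]
width: 0.034
gripper_force: 30.0
```

Call:
{"op": "carry_out", "data": {"plan": [[[0,0,1],[0,0,0],0.36],[[0,0,2],[0,0,0],0.36],[[0,0,3],[0,0,0],0.36],[[0,0,4],[0,0,0],0.36],[[0,0,4.5],[0,0,0],0.36],[[0,0,4.5],[0,0,0],0.36]]}}

```text
time_s: 33.02
eef_pos: [0.4248, 0.1903, -0.0205]
orientation: [2.22, 2.223, 0.0]
contact_force: [0.1, 0.5, 0.7]
width: 0.0336
gripper_force: 30.0
```

Call:
{"op": "carry_out", "data": {"plan": [[[0,0,0.5],[0,0,0],0.45],[[0,0,0.5],[0,0,0],0.56],[[0,0,0],[0,0,0],0.56],[[0,0,-10],[0,0,0],0.56],[[0,0,-40],[0,0,0],0.56],[[0,0,-80],[0,0,0],0.56],[[0,0,-115],[0,0,0],0.56],[[0,0,-145],[0,0,0],0.56]]}}

```text
time_s: 33.68
eef_pos: [0.425, 0.1903, 0.1278]
orientation: [2.22, 2.222, 0.003]
contact_force: [0.6, 0.1, 0.1]
width: 0.0482
gripper_force: 0.0
```

Call:
{"op": "carry_out", "data": {"plan": [[[-15,0,-5],[0,0,-0.12],0.56],[[-40,0,-5],[0,0,-0.24],0.56],[[-67,0,-5],[0,0,-0.36],0.56],[[-94,0,-5],[0,0,-0.48],0.56],[[-121,0,-5],[0,0,-0.6],0.56],[[-148,0,-5],[0,0,-0.72],0.56],[[-175,0,-5],[0,0,-0.84],0.56],[[-200,0,-5],[0,0,-0.96],0.56]]}}

```text
time_s: 34.35
eef_pos: [0.4247, -0.0111, 0.1304]
orientation: [0.934, 2.999, 0.0]
contact_force: [0.0, 0.7, 0.1]
width: 0.0475
gripper_force: 0.0
```

Call:
{"op": "carry_out", "data": {"plan": [[[-17,-18,0],[0,0,-0.12],0.56],[[-34,-36,0],[0,0,-0.24],0.56],[[-52,-55,0],[0,0,-0.36],0.56],[[-69,-73,0],[0,0,-0.48],0.56],[[-87,-92,0],[0,0,-0.61],0.56],[[-104,-110,0],[0,0,-0.61],0.56],[[-122,-129,0],[0,0,-0.61],0.56],[[-139,-147,0],[0,0,-0.61],0.56]]}}

```text
time_s: 35.02
eef_pos: [0.4547, -0.2113, 0.1303]
orientation: [0.0, 3.141, -0.001]
contact_force: [0.8, -0.2, 0.8]
width: 0.0479
gripper_force: 0.0
```

Run:
```python
from h import *
ref=dict(np.load('scene0.npz'));s=snap('scene');np.savez('s10.npz',**s)
for p in((.56,-.2434,.009),):
    u,v=proj(s,p).round().astype(int)
    t=ref['frame'][v-8:v+10,u-9:u+12]; w=s['frame'][v-24:v+26,u-25:u+28]
    r=cv2.matchTemplate(w,t,cv2.TM_CCOEFF_NORMED);_,m,_,l=cv2.minMaxLoc(r);print(u,v,'shift',l[0]-16,l[1]-16,m)
q=sensors.sense();print(q['eef_pos'],rot(q['orientation']).round(3))
t=snap('top');f=np.hstack([t['frame'][180:255,205:300]]);cv2.imwrite('pics/g10.png',cv2.resize(f,None,fx=4,fy=4,interpolation=2)[:,:,::-1])
W=cloud(t);print('lane bright',[b for b in blobs(t,W,(.37,.56,.14,.32),430,765,'')])
g=t['frame'].astype(int);m=(g[...,1]>110);m[:,:205]=0;m[:190]=0;m[242:]=0;m[:,288:]=0
n,l,st,c=cv2.connectedComponentsWithStats(m.astype(np.uint8));print([(st[i,4],c[i].round(1),np.nanmean(W[l==i],0).round(3)) for i in range(1,n) if st[i,4]>10])
```

```text
267 185 shift 0 0 0.9911704063415527
[ 0.45561998 -0.21476198  0.13010285] [[-1.     0.002  0.001]
 [ 0.002  1.    -0.003]
 [-0.001 -0.003 -1.   ]]
lane bright []
[(np.int32(411), array([208.5, 215.8]), array([ 0.472,  0.435, -0.002])), (np.int32(19), array([225., 190.]), array([0.56 , 0.359, 0.06 ])), (np.int32(59), array([273.6, 206.9]), array([0.499, 0.193, 0.009])), (np.int32(22), array([229. , 209.4]), array([0.493, 0.356, 0.012])), (np.int32(14), array([223.5, 218.9]), array([0.459, 0.376, 0.013])), (np.int32(18), array([229.9, 225.8]), array([0.433, 0.353, 0.011])), (np.int32(58), array([274.4, 226.9]), array([0.426, 0.192, 0.009])), (np.int32(23), array([223.7, 232.8]), array([0.409, 0.376, 0.011]))]
```

Call:
{"op": "carry_out", "data": {"plan": [[[-15,-5,5],[0,0,0],0.56],[[-40,-12,10],[0,0,0],0.56],[[-65,-20,20],[0,0,0],0.56],[[-90,-28,40],[0,0,0],0.56],[[-105,-32,65],[0,0,0],0.56],[[-105,-32,90],[0,0,0],0.56],[[-105,-32,100],[0,0,0],0.56],[[-105,-32,100],[0,0,0],0.56]]}}

```text
time_s: 35.78
eef_pos: [0.5575, -0.2402, 0.0268]
orientation: [0.001, -3.136, -0.004]
contact_force: [-0.7, 0.6, -0.5]
width: 0.0479
gripper_force: 0.0
```

Call:
{"op": "carry_out", "data": {"plan": [[[0,0,10],[0,0,0],0.56],[[0,0,25],[0,0,0],0.56],[[0,0,38],[0,0,0],0.56],[[0,0,46],[0,0,0],0.56],[[0,0,51],[0,0,0],0.56],[[0,0,52],[0,0,0],0.56],[[0,0,52],[0,0,0],0.56]]}}

```text
time_s: 36.37
eef_pos: [0.5599, -0.2419, -0.0219]
orientation: [-0.0, 3.141, -0.0]
contact_force: [0.5, -0.5, 0.4]
width: 0.0478
gripper_force: 0.0
```

Call:
{"op": "carry_out", "data": {"plan": [[[0,-1,1.5],[0,0,0],0.56],[[0,-1,3],[0,0,0],0.56],[[0,-1,3],[0,0,0],0.48],[[0,-1,3],[0,0,0],0.42],[[0,-1,3],[0,0,0],0.37],[[0,-1,3],[0,0,0],0.36],[[0,-1,3],[0,0,0],0.36]]}}

```text
time_s: 36.95
eef_pos: [0.56, -0.2429, -0.0251]
orientation: [-0.0, 3.141, -0.0]
contact_force: [-0.1, 0.0, 4.2]
width: 0.0341
gripper_force: 29.8
```

Call:
{"op": "carry_out", "data": {"plan": [[[0,0,-15],[0,0,0],0.36],[[0,0,-55],[0,0,0],0.36],[[0,0,-95],[0,0,0],0.36],[[0,0,-135],[0,0,0],0.36],[[0,0,-175],[0,0,0],0.36],[[0,0,-215],[0,0,0],0.36],[[0,0,-255],[0,0,0],0.36],[[0,0,-295],[0,0,0],0.36]]}}

```text
time_s: 37.62
eef_pos: [0.5593, -0.2426, 0.2713]
orientation: [-0.0, 3.141, -0.0]
contact_force: [1.6, -1.4, 0.2]
width: 0.0341
gripper_force: 30.0
```

Call:
{"op": "carry_out", "data": {"plan": [[[-13,19,-5],[0,0,0],0.36],[[-33,49,-5],[0,0,0],0.36],[[-53,79,-5],[0,0,0],0.36],[[-73,109,-5],[0,0,0],0.36],[[-93,139,-5],[0,0,0],0.36],[[-111,166,-5],[0,0,0],0.36],[[-124,186,-5],[0,0,0],0.36],[[-128,192,-5],[0,0,0],0.36]]}}

```text
time_s: 38.28
eef_pos: [0.6892, -0.0472, 0.2727]
orientation: [0.006, -3.14, -0.002]
contact_force: [0.4, 0.2, -0.2]
width: 0.0341
gripper_force: 30.0
```

Call:
{"op": "carry_out", "data": {"plan": [[[0,0,0],[0,0,0],0.36],[[0,0,0],[0,0,0],0.36],[[0,0,12],[0,0,0],0.36],[[0,0,24],[0,0,0],0.36],[[0,0,36],[0,0,0],0.36],[[0,0,42],[0,0,0],0.36],[[0,0,46],[0,0,0],0.36],[[0,0,46],[0,0,0],0.36]]}}

```text
time_s: 38.95
eef_pos: [0.6869, -0.0518, 0.2281]
orientation: [-0.002, -3.141, 0.0]
contact_force: [-0.3, -0.7, -0.2]
width: 0.0339
gripper_force: 30.0
```

Call:
{"op": "carry_out", "data": {"plan": [[[0,0,0],[0,0,0],0.45],[[0,0,0],[0,0,0],0.56],[[0,0,0],[0,0,0],0.56],[[0,0,-10],[0,0,0],0.56],[[0,0,-35],[0,0,0],0.56],[[0,0,-65],[0,0,0],0.56],[[0,0,-75],[0,0,0],0.56],[[0,0,-75],[0,0,0],0.56]]}}

```text
time_s: 39.62
eef_pos: [0.6887, -0.0508, 0.3073]
orientation: [-0.001, 3.135, -0.001]
contact_force: [0.5, 0.3, 0.7]
width: 0.0475
gripper_force: 0.0
```

Call:
{"op": "carry_out", "data": {"plan": [[[15,-10,0],[0,0,0],0.56],[[45,-25,0],[0,0,0],0.56],[[80,-40,0],[0,0,0],0.56],[[115,-60,0],[0,0,0],0.56],[[145,-85,0],[0,0,0],0.56],[[170,-110,20],[0,0,0],0.56],[[190,-140,40],[0,0,0],0.56],[[210,-170,60],[0,0,0],0.56]]}}

```text
time_s: 40.28
eef_pos: [0.4761, -0.2214, 0.2424]
orientation: [-0.002, 3.14, -0.001]
contact_force: [1.0, -0.5, -0.2]
width: 0.0478
gripper_force: 0.0
```

```bash
python3 tray.py
```

```text
[ 0.47142274 -0.22518205  0.2378307 ] 40.3333
[(np.int32(60), array([340.2, 223.2]), array([ 0.4342, -0.0466,  0.0272]))]
None
```

Call:
{"op": "carry_out", "data": {"plan": [[[12,20,20],[0,0,0],0.56],[[22,45,45],[0,0,0],0.56],[[32,70,70],[0,0,0],0.56],[[40,95,95],[0,0,0],0.56],[[43,120,120],[0,0,0],0.56],[[43,145,145],[0,0,0],0.56],[[43,165,170],[0,0,0],0.56],[[43,174,190],[0,0,0],0.56]]}}

```text
time_s: 41.0
eef_pos: [0.4329, -0.0447, 0.0508]
orientation: [0.003, -3.14, -0.001]
contact_force: [0.5, -0.3, 0.2]
width: 0.0477
gripper_force: 0.0
```

Call:
{"op": "carry_out", "data": {"plan": [[[0,0,0],[0,0,0],0.56],[[0,0,10],[0,0,0],0.56],[[0,0,20],[0,0,0],0.56],[[0,0,20],[0,0,0],0.56],[[0,0,20],[0,0,0],0.56]]}}

```text
time_s: 41.42
eef_pos: [0.4347, -0.0475, 0.0335]
orientation: [-0.002, -3.142, 0.0]
contact_force: [-0.1, -0.8, -0.1]
width: 0.0476
gripper_force: 0.0
```

Call:
{"op": "carry_out", "data": {"plan": [[[0,0,10],[0,0,0],0.56],[[0,0,20],[0,0,0],0.56],[[0,0,28],[0,0,0],0.56],[[0,0,35],[0,0,0],0.56],[[0,0,38],[0,0,0],0.56],[[0,0,38.5],[0,0,0],0.56],[[0,0,38.5],[0,0,0],0.56]]}}

```text
time_s: 42.0
eef_pos: [0.4345, -0.0468, -0.0054]
orientation: [0.0, -3.141, -0.0]
contact_force: [0.2, -0.6, 0.4]
width: 0.0481
gripper_force: 0.0
```

Call:
{"op": "carry_out", "data": {"plan": [[[0,0,0],[0,0,0],0.48],[[0,0,0],[0,0,0],0.42],[[0,0,0],[0,0,0],0.37],[[0,0,0],[0,0,0],0.36],[[0,0,0],[0,0,0],0.36],[[0,0,0],[0,0,0],0.36]]}}

```text
time_s: 42.5
eef_pos: [0.4352, -0.0469, -0.0045]
orientation: [-0.0, 3.14, -0.0]
contact_force: [-1.1, -0.2, 6.7]
width: 0.0341
gripper_force: 29.8
```

Call:
{"op": "carry_out", "data": {"plan": [[[0,0,-15],[0,0,0],0.36],[[0,0,-50],[0,0,0],0.36],[[0,0,-85],[0,0,0],0.36],[[0,0,-120],[0,0,0],0.36],[[-1,15,-145],[0,0,0],0.36],[[-3,45,-150],[0,0,0],0.36],[[-4,80,-150],[0,0,0],0.36],[[-5,110,-150],[0,0,0],0.36]]}}

```text
time_s: 43.17
eef_pos: [0.4401, 0.0645, 0.1457]
orientation: [0.002, 3.14, 0.001]
contact_force: [0.4, -1.1, -1.4]
width: 0.0339
gripper_force: 30.0
```

Call:
{"op": "carry_out", "data": {"plan": [[[-3,28,0],[0,0,0.12],0.36],[[-6,56,0],[0,0,0.24],0.36],[[-9,84,0],[0,0,0.36],0.36],[[-12,112,0],[0,0,0.48],0.36],[[-15,140,0],[0,0,0.6],0.36],[[-18,168,0],[0,0,0.72],0.36],[[-20,195,0],[0,0,0.84],0.36],[[-20,212,0],[0,0,0.96],0.36]]}}

```text
time_s: 43.83
eef_pos: [0.4596, 0.2775, 0.1443]
orientation: [-1.456, -2.783, 0.0]
contact_force: [0.0, -0.2, 0.1]
width: 0.0343
gripper_force: 30.0
```

Call:
{"op": "carry_out", "data": {"plan": [[[0,0,0],[0,0,0.12],0.36],[[0,0,0],[0,0,0.24],0.36],[[0,0,0],[0,0,0.36],0.36],[[0,0,0],[0,0,0.48],0.36],[[0,0,10],[0,0,0.61],0.36],[[0,0,30],[0,0,0.61],0.36],[[0,0,40],[0,0,0.61],0.36],[[0,0,40],[0,0,0.61],0.36]]}}

```text
time_s: 44.5
eef_pos: [0.458, 0.2742, 0.1021]
orientation: [-2.219, -2.222, 0.007]
contact_force: [-0.2, -0.4, -1.1]
width: 0.0339
gripper_force: 30.0
```

Call:
{"op": "carry_out", "data": {"plan": [[[0,0,25],[0,0,0],0.36],[[0,0,50],[0,0,0],0.36],[[0,0,75],[0,0,0],0.36],[[0,0,95],[0,0,0],0.36],[[0,0,108],[0,0,0],0.36],[[0,0,117],[0,0,0],0.36],[[0,0,121],[0,0,0],0.36],[[0,0,121],[0,0,0],0.36]]}}

```text
time_s: 45.17
eef_pos: [0.4594, 0.2751, -0.0164]
orientation: [-2.22, -2.223, 0.001]
contact_force: [0.3, -0.6, -1.2]
width: 0.0338
gripper_force: 30.0
```

Call:
{"op": "carry_out", "data": {"plan": [[[0,0,1],[0,0,0],0.36],[[0,0,2],[0,0,0],0.36],[[0,0,3],[0,0,0],0.36],[[0,0,4],[0,0,0],0.36],[[0,0,4.5],[0,0,0],0.36],[[0,0,4.5],[0,0,0],0.36]]}}

```text
time_s: 45.67
eef_pos: [0.4596, 0.2752, -0.0205]
orientation: [2.22, 2.223, 0.0]
contact_force: [-0.8, 0.2, 0.4]
width: 0.0339
gripper_force: 30.0
```

Call:
{"op": "carry_out", "data": {"plan": [[[0,0,0.5],[0,0,0],0.45],[[0,0,0.5],[0,0,0],0.56],[[0,0,0],[0,0,0],0.56],[[0,0,-10],[0,0,0],0.56],[[0,0,-40],[0,0,0],0.56],[[0,0,-80],[0,0,0],0.56],[[0,0,-120],[0,0,0],0.56],[[0,0,-160],[0,0,0],0.56]]}}

```text
time_s: 46.33
eef_pos: [0.4591, 0.2749, 0.1419]
orientation: [2.22, 2.222, 0.0]
contact_force: [0.7, 0.5, 0.1]
width: 0.0477
gripper_force: 0.0
```

Call:
{"op": "carry_out", "data": {"plan": [[[-20,0,-30],[0,0,0],0.3],[[-40,0,-70],[0,0,0],0],[[-60,0,-100],[0,0,0],0],[[-80,0,-110],[0,0,0],0],[[-90,0,-110],[0,0,0],0],[[-90,0,-110],[0,0,0],0]]}}

```text
time_s: 46.83
eef_pos: [0.46, 0.1838, 0.2504]
orientation: [2.222, 2.219, 0.003]
contact_force: [-0.0, 0.0, -0.8]
width: -0.0006
gripper_force: 0.0
```

Run:
```python
from h import *
t=snap('scene');cv2.imwrite('pics/g11.png',cv2.resize(t['frame'][190:310,330:470],None,fx=4.5,fy=4.5,interpolation=2)[:,:,::-1])
for n in('top','scene'):
    s=dict(np.load(n+'0.npz'));W=cloud(s);hsv=cv2.cvtColor(s['frame'],cv2.COLOR_RGB2HSV)
    red=((hsv[...,0]<8)|(hsv[...,0]>172))&(hsv[...,1]>120)&(W[...,2]>.07)&(abs(W[...,1]-.275)<.16)&(W[...,0]>.5)&(W[...,0]<.7)
    P=W[red];
    for a in np.arange(.07,.23,.02):
        k=(P[:,2]>=a)&(P[:,2]<a+.02);print(n,round(a,2),k.sum(),np.median(P[k],0).round(3),P[k][:,1].min().round(3),P[k][:,1].max().round(3)) if k.sum() else 0
q=sensors.sense();print(q['eef_pos'],q['width'])
```

```text
top 0.07 15 [0.563 0.397 0.081] 0.141 0.405
top 0.09 14 [0.568 0.398 0.102] 0.142 0.408
top 0.11 13 [0.574 0.148 0.12 ] 0.141 0.407
top 0.13 16 [0.581 0.273 0.14 ] 0.141 0.408
top 0.15 16 [0.588 0.398 0.164] 0.142 0.408
top 0.17 15 [0.594 0.397 0.18 ] 0.141 0.406
top 0.19 193 [0.602 0.291 0.203] 0.142 0.407
top 0.21 8 [0.602 0.227 0.211] 0.147 0.362
scene 0.07 38 [0.565 0.3   0.079] 0.17 0.413
scene 0.09 29 [0.572 0.31  0.099] 0.255 0.412
scene 0.11 25 [0.579 0.309 0.121] 0.155 0.412
scene 0.13 40 [0.585 0.318 0.14 ] 0.205 0.412
scene 0.15 32 [0.592 0.369 0.161] 0.206 0.412
scene 0.17 56 [0.598 0.322 0.18 ] 0.216 0.412
scene 0.19 242 [0.603 0.294 0.206] 0.145 0.412
scene 0.21 23 [0.605 0.321 0.211] 0.157 0.409
[0.45951896 0.18465545 0.24908419] 0.00033795060216077854
```

View pics/g11.png

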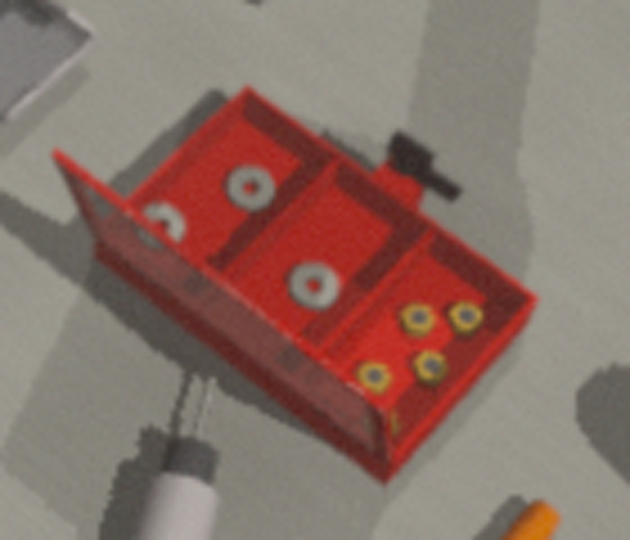

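All three washers lie steel side up on the lane floors, at (250,187), (165,222) and (315,285) in the crop. The lid's edge is at x≈0.604, z≈0.208. I go behind it to push it shut.

Call:
{"op": "carry_out", "data": {"plan": [[[5,15,0],[0,0,0],0],[[12,45,0],[0,0,0],0],[[20,78,0],[0,0,0],0],[[28,111,0],[0,0,0],0],[[36,144,0],[0,0,0],0],[[44,175,0],[0,0,0],0],[[50,195,0],[0,0,0],0],[[50,200,0],[0,0,0],0]]}}

```text
time_s: 47.55
eef_pos: [0.6614, 0.2374, 0.244]
orientation: [-2.217, -2.222, 0.008]
contact_force: [-0.8, 0.2, -0.8]
width: -0.0002
gripper_force: 0.0
```

Call:
{"op": "carry_out", "data": {"plan": [[[0,0,0],[0,0,0],0],[[0,2,15],[0,0,0],0],[[0,2,40],[0,0,0],0],[[0,2,65],[0,0,0],0],[[0,2,85],[0,0,0],0],[[0,2,92],[0,0,0],0],[[0,2,92],[0,0,0],0],[[0,2,92],[0,0,0],0]]}}

```text
time_s: 48.22
eef_pos: [0.6608, 0.2355, 0.1583]
orientation: [-2.22, -2.223, -0.0]
contact_force: [-1.1, -0.3, 1.1]
width: -0.0
gripper_force: 0.0
```

Call:
{"op": "carry_out", "data": {"plan": [[[0,-13,0],[0,0,0],0],[[0,-27,0],[0,0,0],0],[[0,-40,0],[0,0,0],0],[[0,-54,0],[0,0,0],0],[[0,-67,0],[0,0,0],0],[[0,-80,0],[0,0,0],0],[[0,-93,0],[0,0,0],0],[[0,-105,0],[0,0,0],0]]}}

```text
time_s: 48.88
eef_pos: [0.5571, 0.2358, 0.1602]
orientation: [2.219, 2.221, 0.007]
contact_force: [1.3, 0.6, 0.3]
width: 0.0001
gripper_force: 0.6
```

Call:
{"op": "carry_out", "data": {"plan": [[[0,-15,4],[0,0,0],0],[[0,-30,10],[0,0,0],0],[[0,-45,18],[0,0,0],0],[[0,-58,26],[0,0,0],0],[[0,-72,36],[0,0,0],0],[[0,-85,47],[0,0,0],0],[[0,-96,60],[0,0,0],0],[[0,-106,74],[0,0,0],0]]}}

```text
time_s: 49.55
eef_pos: [0.4514, 0.2361, 0.0859]
orientation: [2.219, 2.222, 0.008]
contact_force: [0.6, 1.2, 0.2]
width: 0.0004
gripper_force: 0.5
```

Call:
{"op": "carry_out", "data": {"plan": [[[0,-4,8],[0,0,0],0],[[0,-8,18],[0,0,0],0],[[0,-11,26],[0,0,0],0],[[0,-13,34],[0,0,0],0],[[0,-14,40],[0,0,0],0],[[0,-14,44],[0,0,0],0],[[0,-14,44],[0,0,0],0]]}}

```text
time_s: 50.13
eef_pos: [0.4364, 0.2349, 0.0384]
orientation: [-2.22, -2.222, 0.002]
contact_force: [-0.1, 0.1, -1.1]
width: 0.0
gripper_force: 0.0
```

```bash
cat > lid.py <<'E'
from h import *
q=sensors.sense();print(q['eef_pos'],q['contact_force'],q['time_s'])
for n in('scene','top'):
    s=snap(n);W=cloud(s);hsv=cv2.cvtColor(s['frame'],cv2.COLOR_RGB2HSV)
    red=((hsv[...,0]<8)|(hsv[...,0]>172))&(hsv[...,1]>100)&(W[...,2]>.03)&(W[...,1]>.13)&(W[...,1]<.42)&(W[...,0]>.355)&(W[...,0]<.6)
    P=W[red];b=np.digitize(P[:,0],np.arange(.36,.6,.03))
    print(n,[(i*30+330,int((b==i).sum()),int(np.percentile(P[b==i][:,2],85)*1000)) for i in np.unique(b)])
E
python3 lid.py
```

```text
[0.43642574 0.23488306 0.03844123] [-0.07134996  0.13819695 -1.06469157] 50.1333
scene [(np.int64(330), 2, 42), (np.int64(360), 52, 73), (np.int64(390), 55, 71), (np.int64(420), 41, 67), (np.int64(450), 62, 62), (np.int64(480), 72, 58), (np.int64(510), 76, 54), (np.int64(540), 268, 50)]
top [(np.int64(360), 71, 71), (np.int64(390), 31, 71), (np.int64(420), 12, 58), (np.int64(450), 21, 58), (np.int64(480), 37, 57), (np.int64(510), 42, 52), (np.int64(540), 88, 51)]
```

Call:
{"op": "carry_out", "data": {"plan": [[[0,0,3],[0,0,0],0],[[0,0,7],[0,0,0],0],[[0,0,11],[0,0,0],0],[[0,0,14],[0,0,0],0],[[0,0,16],[0,0,0],0],[[0,0,17],[0,0,0],0],[[0,0,17],[0,0,0],0]]}}

```text
time_s: 50.82
eef_pos: [0.4365, 0.235, 0.0221]
orientation: [-2.22, -2.222, 0.001]
contact_force: [0.3, -0.2, 0.5]
width: 0.0001
gripper_force: 0.0
```

Call:
{"op": "carry_out", "data": {"plan": [[[0,0,1],[0,0,0],0],[[0,0,2],[0,0,0],0],[[0,0,2],[0,0,0],0]]}}

```text
time_s: 51.07
eef_pos: [0.4368, 0.2352, 0.0216]
orientation: [2.22, 2.222, 0.001]
contact_force: [-3.2, -2.6, 8.4]
width: -0.0003
gripper_force: 4.4
```

Call:
{"op": "carry_out", "data": {"plan": [[[0,0,1],[0,0,0],0],[[0,0,1],[0,0,0],0],[[0,0,-5],[0,0,0],0],[[0,0,-30],[0,0,0],0],[[0,0,-60],[0,0,-0.12],0],[[0,0,-85],[0,0,-0.24],0.4],[[0,0,-95],[0,0,-0.36],0.4],[[0,0,-95],[0,0,-0.48],0.4]]}}

```text
time_s: 51.73
eef_pos: [0.4385, 0.2361, 0.1189]
orientation: [1.619, 2.689, 0.007]
contact_force: [0.9, 0.4, -0.2]
width: 0.0335
gripper_force: 0.0
```

Call:
{"op": "carry_out", "data": {"plan": [[[0,0,0],[0,0,-0.12],0.4],[[0,0,0],[0,0,-0.24],0.4],[[0,0,0],[0,0,-0.36],0.4],[[0,0,0],[0,0,-0.48],0.4],[[0,0,0],[0,0,-0.6],0.4],[[0,0,0],[0,0,-0.72],0.4],[[0,0,0],[0,0,-0.84],0.4],[[0,0,0],[0,0,-0.96],0.4]]}}

```text
time_s: 52.4
eef_pos: [0.4367, 0.2351, 0.1154]
orientation: [0.194, 3.135, -0.0]
contact_force: [0.5, -0.6, -1.3]
width: 0.0344
gripper_force: 0.0
```

Call:
{"op": "carry_out", "data": {"plan": [[[0,0,0],[0,0,-0.12],0.4],[[0,0,0],[0,0,-0.24],0.4],[[0,0,0],[0,0,-0.36],0.4],[[0,0,0],[0,0,-0.48],0.4],[[0,0,0],[0,0,-0.6],0.4],[[0,0,0],[0,0,-0.72],0.4],[[0,0,0],[0,0,-0.84],0.4],[[0,0,0],[0,0,-0.96],0.4]]}}

```text
time_s: 53.07
eef_pos: [0.4367, 0.2352, 0.1155]
orientation: [-1.275, 2.871, -0.0]
contact_force: [-0.1, -0.3, -0.3]
width: 0.034
gripper_force: 0.0
```

Call:
{"op": "carry_out", "data": {"plan": [[[0,0,0],[0,0,-0.12],0.4],[[0,0,0],[0,0,-0.24],0.4],[[0,0,0],[0,0,-0.36],0.4],[[0,0,0],[0,0,-0.48],0.4],[[0,0,0],[0,0,-0.6],0.4],[[0,0,0],[0,0,-0.72],0.4],[[0,0,0],[0,0,-0.74],0.4],[[0,0,0],[0,0,-0.74],0.4]]}}

```text
time_s: 53.73
eef_pos: [0.4367, 0.2351, 0.1155]
orientation: [-2.219, 2.224, -0.0]
contact_force: [-0.4, -0.2, -0.8]
width: 0.0341
gripper_force: 0.0
```

```bash
python3 lid.py
python3 - <<'E'
from h import *
q=sensors.sense();print(rot(q['orientation']).round(3),q['joints'].round(2),q['width'])
for n in('scene','top'):
    s=snap(n);W=cloud(s);g=s['frame'].sum(2)
    m=(g<200)&(W[...,2]>.045)&(W[...,2]<.095)&(abs(W[...,0]-.357)<.03)&(abs(W[...,1]-.28)<.05)
    P=W[m];print(n,len(P));F=P[P[:,2]>.066];print(F.mean(0) if len(F) else 0,np.percentile(F,[5,95],axis=0) if len(F) else 0)
s=dict(np.load('scene0.npz'));W=cloud(s);g=s['frame'].sum(2)
m=(g<200)&(W[...,2]>.045)&(W[...,2]<.095)&(abs(W[...,0]-.357)<.03)&(abs(W[...,1]-.28)<.05)
F=W[m];F=F[F[:,2]>.066];print('scene0',len(F),F.mean(0),np.percentile(F,[5,95],axis=0))
E
```

```text
[0.436693   0.23513635 0.11545608] [-0.4474304  -0.20952512 -0.82392381] 53.7333
scene [(np.int64(330), 6, 47), (np.int64(360), 61, 51), (np.int64(390), 37, 51), (np.int64(420), 53, 50), (np.int64(450), 38, 50), (np.int64(480), 34, 51), (np.int64(510), 37, 51), (np.int64(540), 209, 49)]
top [(np.int64(360), 43, 50), (np.int64(390), 16, 50), (np.int64(420), 20, 52), (np.int64(450), 2, 46), (np.int64(480), 36, 586), (np.int64(510), 68, 51), (np.int64(540), 131, 51)]
[[-0.003 -1.     0.   ]
 [-1.     0.003 -0.   ]
 [ 0.    -0.    -1.   ]] [ 0.49  0.09 -0.28  1.21 -0.   -1.07] 0.03424268788902146
scene 84
[0.35891508 0.28087231 0.07429782] [[0.35374405 0.26722136 0.06741781]
 [0.36325003 0.29459029 0.0798582 ]]
top 0
0 0
scene0 39 [0.3588111  0.28069974 0.07390381] [[0.35328429 0.26718176 0.06693262]
 [0.36463419 0.29402188 0.07973722]]
```

The lid is flat at about 50 mm along its whole length, so it is shut. The latch fin is at about (0.358, 0.278).

Call:
{"op": "carry_out", "data": {"plan": [[[-8,15,0],[0,0,0],0.4],[[-20,38,0],[0,0,0],0.4],[[-32,60,0],[0,0,0],0.4],[[-41,75,5],[0,0,0],0.4],[[-43,79,20],[0,0,0],0.4],[[-43,79,40],[0,0,0],0.4],[[-43,79,55],[0,0,0],0.4],[[-43,79,60],[0,0,0],0.4]]}}

```text
time_s: 54.6
eef_pos: [0.3564, 0.2775, 0.0534]
orientation: [2.218, -2.221, -0.001]
contact_force: [-0.1, 1.2, -0.9]
width: 0.0341
gripper_force: 0.0
```

Call:
{"op": "carry_out", "data": {"plan": [[[0,0,5],[0,0,0],0.4],[[0,0,12],[0,0,0],0.4],[[0,0,18],[0,0,0],0.4],[[0,0,20],[0,0,0],0.4],[[0,0,20],[0,0,0],0.4]]}}

```text
time_s: 55.02
eef_pos: [0.3576, 0.278, 0.0351]
orientation: [2.22, -2.222, -0.0]
contact_force: [0.6, -0.2, 0.1]
width: 0.0343
gripper_force: 0.0
```

Call:
{"op": "carry_out", "data": {"plan": [[[0,0,0],[0,0,0],0.3],[[0,0,0],[0,0,0],0.22],[[0,0,0],[0,0,0],0.15],[[0,0,0],[0,0,0],0.1],[[0,0,0],[0,0,0],0.08],[[0,0,0],[0,0,0],0.08]]}}

```text
time_s: 55.52
eef_pos: [0.3554, 0.2786, 0.0358]
orientation: [2.22, -2.22, -0.007]
contact_force: [-9.7, 1.6, 7.3]
width: 0.0095
gripper_force: 29.9
```

Call:
{"op": "carry_out", "data": {"plan": [[[0,1.5,0],[0,0,0],0.08],[[0,2.5,0],[0,0,0.1],0.08],[[0,2.5,0],[0,0,0.2],0.08],[[0,2.5,0],[0,0,0.3],0.08],[[0,2.5,0],[0,0,0.4],0.08],[[0,2.5,0],[0,0,0.5],0.08],[[0,2.5,0],[0,0,0.6],0.08],[[0,2.5,0],[0,0,0.7],0.08]]}}

```text
time_s: 56.18
eef_pos: [0.3557, 0.2784, 0.0359]
orientation: [-1.317, 2.851, -0.0]
contact_force: [0.1, -0.5, 0.9]
width: 0.0094
gripper_force: 29.5
```

Call:
{"op": "carry_out", "data": {"plan": [[[0,0,0],[0,0,0.1],0.08],[[0,0,0],[0,0,0.2],0.08],[[0,0,0],[0,0,0.3],0.08],[[0,0,0],[0,0,0.4],0.08],[[0,0,0],[0,0,0.5],0.08],[[0,0,0],[0,0,0.6],0.08],[[0,0,0],[0,0,0.7],0.08],[[0,0,0],[0,0,0.8],0.08]]}}

```text
time_s: 56.85
eef_pos: [0.3558, 0.2781, 0.0359]
orientation: [-0.102, 3.138, -0.001]
contact_force: [0.7, -0.7, 1.2]
width: 0.0094
gripper_force: 29.6
```

Call:
{"op": "carry_out", "data": {"plan": [[[0,0,0],[0,0,0.06],0.08],[[0,0,0],[0,0,0.06],0.08],[[0,0,0],[0,0,0.06],0.08],[[0,0,0],[0,0,0.06],0.2],[[0,0,0],[0,0,0.06],0.35],[[0,0,0],[0,0,0.06],0.4],[[0,0,-15],[0,0,0.06],0.4],[[0,0,-45],[0,0,0.06],0.4]]}}

```text
time_s: 57.52
eef_pos: [0.3529, 0.2766, 0.0777]
orientation: [0.017, -3.136, 0.006]
contact_force: [-0.6, 1.1, 0.5]
width: 0.0338
gripper_force: 0.0
```

Call:
{"op": "carry_out", "data": {"plan": [[[0,0,-40],[0,0,0],0.4],[[0,0,-80],[0,0,0],0.4],[[20,-30,-110],[0,0,0],0.4],[[30,-65,-120],[0,0,0],0.4],[[40,-100,-120],[0,0,0],0.4],[[50,-135,-120],[0,0,0],0.4],[[60,-170,-120],[0,0,0],0.4],[[60,-170,-120],[0,0,0],0.4]]}}

```text
time_s: 58.18
eef_pos: [0.2949, 0.1035, 0.2008]
orientation: [-0.009, 3.141, -0.002]
contact_force: [0.2, 0.4, -0.7]
width: 0.0343
gripper_force: 0.0
```

```bash
python3 lid.py
python3 - <<'E'
from h import *
a=[]
for n,r in(('scene',(340,460,190,310)),('top',(190,310,150,270))):
    s=snap(n);a.append(cv2.resize(s['frame'][r[2]:r[3],r[0]:r[1]],(400,400),interpolation=2))
cv2.imwrite('pics/g12.png',np.hstack(a)[:,:,::-1])
E
```

```text
[0.2949124  0.10352753 0.20083563] [ 0.17568174  0.35356661 -0.7292769 ] 58.1833
scene [(np.int64(330), 6, 48), (np.int64(360), 53, 52), (np.int64(390), 36, 52), (np.int64(420), 55, 50), (np.int64(450), 36, 51), (np.int64(480), 37, 50), (np.int64(510), 39, 49), (np.int64(540), 208, 49)]
top [(np.int64(330), 7, 61), (np.int64(360), 197, 51), (np.int64(390), 37, 50), (np.int64(420), 44, 50), (np.int64(450), 7, 48), (np.int64(480), 29, 49), (np.int64(510), 73, 51), (np.int64(540), 145, 50)]
```

View pics/g12.png

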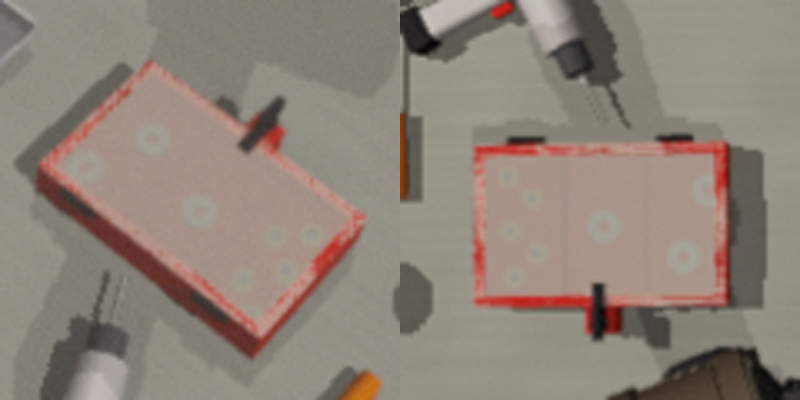

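The lid is shut and the latch arm lies across its edge at (599,310). However, the far right-lane washer, at about (706,190), has shifted towards the right wall. I check its position by ray-plane intersection in both views.

```bash
cat > chk.py <<'E'
from h import *
def ray(s,u,v,z):
    K=np.array(s['mtx']);a=np.array([(u-K[0,2])/K[0,0],(v-K[1,2])/K[1,1]]);x=a.copy()
    for _ in range(8): x=a/(1+s['k1']*(x@x))
    d=rot(s['orientation'])@np.array([*x,1]);o=np.array(s['origin']);return (o+d*(z-o[2])/d[2]).round(4)
for n,r in(('scene',(340,460,190,310)),('top',(190,310,150,270))):
    s=snap(n);pts=[(85,165),(152,138),(199,211)] if n=='scene' else [(306,189),(283,257),(203,226)]
    for x,y in pts:
        u0=r[0]+(x+.5)*.3-.5;v0=r[2]+(y+.5)*.3-.5
        ui,vi=int(round(u0)),int(round(v0))
        g=s['frame'][vi-9:vi+10,ui-9:ui+10].astype(int);m=(g[...,0]-g[...,1]<12)
        vv,uu=np.nonzero(m)
        print(n,(round(u0,1),round(v0,1)),'plane',ray(s,u0,v0,.011),len(uu),'bbox',(uu.min()+ui-9,uu.max()+ui-9,vv.min()+vi-9,vv.max()+vi-9) if len(uu) else None)
E
python3 chk.py
python3 - <<'E'
from h import *
a=[]
for n,(u,v) in(('scene',(365,239)),('top',(280,208))):
    s=snap(n);a.append(cv2.resize(s['frame'][v-20:v+20,u-20:u+20],(400,400),interpolation=2))
cv2.imwrite('pics/g13.png',np.hstack(a)[:,:,::-1])
E
```

```text
scene (365.1, 239.2) plane [0.4959 0.1638 0.011 ] 84 bbox (np.int64(356), np.int64(370), np.int64(230), np.int64(248))
scene (385.2, 231.1) plane [0.4252 0.1936 0.011 ] 77 bbox (np.int64(381), np.int64(390), np.int64(227), np.int64(236))
scene (399.4, 252.9) plane [0.4603 0.2804 0.011 ] 79 bbox (np.int64(395), np.int64(404), np.int64(249), np.int64(258))
top (281.4, 206.3) plane [0.5    0.1647 0.011 ] 79 bbox (np.int64(278), np.int64(290), np.int64(197), np.int64(215))
top (274.6, 226.8) plane [0.4267 0.1909 0.011 ] 70 bbox (np.int64(270), np.int64(279), np.int64(222), np.int64(231))
top (250.6, 217.4) plane [0.4623 0.2777 0.011 ] 68 bbox (np.int64(246), np.int64(255), np.int64(213), np.int64(222))
```

View pics/g13.png

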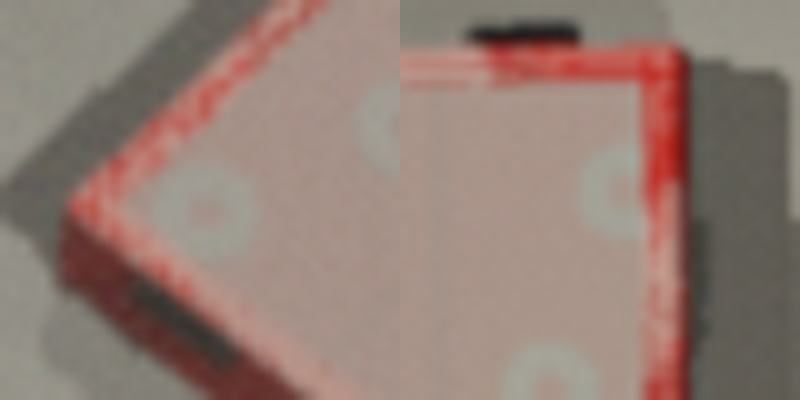

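Refining the washer's centre with the last crop, at (205,211) in the scene view and (625,190) in the top view, puts it at about (0.499, 0.163). The two views agree as well as they do for the other washers. So it lies flat on the floor against the right wall, inside the limits. I hand in.

```bash
python3 -c "
from rig import manip
print(manip.close_job())"
```

```text
the job is handed in; nothing more can be done
None
```

The job is handed in: all three washers went through the chute and lie rubber side down on the sorter's lane floors, the lid is shut and the latch is across it. One washer was found shifted against the right wall at the end; I checked it from both cameras and judged it flat and within limits. The hand-in call returned no verdict.

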